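Clear the comb and slide the mirror to its marker

ROBOT

A 7-joint arm with a two-finger parallel gripper is mounted at the origin on the work surface. World frame = base frame: x ahead of the robot, y to its left, z up, the work surface at z = 0. Lengths are in m, angles in rad, forces in N, time in s.
With the tool pointing down it reaches from about 0.35 to 0.9 m from the base axis. Payload 7.2 kg.
Tool frame: the origin (TCP) lies on the mounting face of the last link; the fingertips stand 182 mm ahead of it and the grasp point (between the pads) lies 163 mm ahead of it; z points along the fingers, y is the direction in which the jaws open and shut (so a half turn about z gives the same grasp; the last joint's range is limited). The gripper opens to 88 mm and grips with 3 to 60 N. Pads are 20 mm wide; open, the fingers measure 115 mm over their backs; the gripper's body (75 mm by 178 mm) begins 61 mm behind the grasp point.
Start: joints at [1.222, 0.411, -0.013, 1.596, 0.006, 1.134, -0.082], TCP at [0.173, -0.601, 0.405] pointing down, gripper open.
Joint ranges: [-2.95, 2.95], [-0.29, 1.99], [-1.47, 1.44], [0.14, 2.54], [-1.03, 4.17], [0.13, 1.85], [-2.86, 2.86]. Speed limits (rad/s): [2.39, 2.39, 3.01, 3.01, 3.14, 3.14, 3.14].

INTERFACE

Orientations are given as a rotation vector (axis times angle).
In Python, from bench import observe, capture, sign_off gives the robot as it stands.
- The arm moves only by the shell command python3 -m handwheel 'ROWS' [FORCE]. ROWS is JSON, a list of rows, each a list of 7 numbers: the turn, a rotation vector about the tool's x, y, z in degrees, then the shift along the tool's x, y, z in mm, then the opening, from 0 (shut) to 1 (fully open). In form: [[rx, ry, rz, dx, dy, dz, jaw], ...]. A call has 1 to 20 rows; each row is the pose to reach, as a shift and turn from the pose measured when the call began, along the tool's axes at that moment; what a row does not reach only later rows make up. A row lasts 1/10 s, in which the tool goes at most 50 mm and 8.59 degrees, less where a joint would pass 70% of its speed; a pose out of reach is approached as far as the arm can. A call with a gripper value outside its range is refused whole. The fingers move at their own pace and stop on an object; FORCE is the grip in N (left out, the last holds). Time passes only in rows, so rows that repeat a pose let the fingers close. It gives the time, the measured TCP pose, the force and the opening at its end, in the units of the state.
- observe(): the state, without advancing time (a new reading comes with each control period).
- capture(name): name is "scene" or "top"; returns a dict with "pixels" (384x512x3 uint8, red, green, blue), "range_z" (384x512 float32, m along the optical axis (not along the pixel's ray), 0 where there is no reading), "mtx" (3x3 intrinsics, pixels), "D" ([k1, k2, p1, p2, k3] as OpenCV has them; the pictures are not rectified), "camera_from_world" (4x4, takes a point from world to camera coordinates). Camera axes: x right, y down, z forward; pixel columns grow to the right and rows downward; lengths in m; the calibration is good to about 2 mm. A picture is of the moment at which its call begins.
- sign_off(): hands the job in, once; it reports no verdict.
The state is a dict: "clock": time; "joint_pos": joint angles; "dq": joint speeds; "joint_efforts": joint torques, N m; "tool_pos": TCP position; "tcp_rot": TCP orientation; "contact_force": force on the tool from outside, world axes, zero at the start; "moment": the same for the moment, N m; "width": finger opening in m.
Only numpy, scipy, OpenCV 4.12 (cv2) and the standard library are available. Lean on these libraries where they do the work, as an engineer would, in place of code of your own. Each camera call takes 0.05 s, during which the arm holds its last target.

TASK

The make-up mirror has to be set for the next member of the family, but the comb has been left across its rail. First lift the comb off and lay it flat in the steel tray without dropping it, then take the mirror by its grip fin and slide it until its pointer stands exactly opposite the tall marker. Do not touch the mirror itself, and leave everything else standing where it is.

Things in the scene. Friction and masses are not known exactly. Their poses are not given: they have to be found in the camera images.
- rail: Fixed slide rail along its y: two steel bars 12 mm thick at x = -30 and +30 mm, axes 30 mm and tops 36 mm above the table, free space below and between, from y = -257 to +257 mm; wooden end blocks 90 x 30 x 44 mm centred at y = -272 and +272 mm. Origin on the table under the rail's middle; z up, x across the rail, away from the robot.
- carriage (a joint): Mirror carriage along the rail, m, 0 to 0.42, growing to the rail's +y: its centre is at rail y = -0.21 + value. Starts near 0; friction about 2.5 N, stays where left. A wooden block on the bars, 70 mm along the rail, rail x -47 to +43 mm, 24 to 50 mm above the table; carries mirror, fin and pointer.
- carriage_fin (a point): Grip point of the carriage's upright steel fin (12 mm thick along the rail, 22 mm across, 50 to 105 mm above the table), on the robot's side of the mirror. Point: fin's middle plane, rail x -36 mm, 85 mm up; axes as the rail's. The leaning mirror leaves no room for a vertical gripper: come from the robot's side tilted about 40 degrees (30 at least), fingers closing along the rail.
- carriage_pointer (a point): Tip of the small steel pointer on the carriage's front, 5 mm wide, 14 mm long, pointing to rail -x; tip at rail x = -60 mm, in line with the fin, 40 mm above the table. Axes as the rail's.
- mirror: Make-up mirror with wooden back, 130 mm wide along the rail, 165 mm tall, 8 mm thick, fixed on the carriage, leaning 10 degrees towards the robot over the fin. Origin: middle of lower edge, front face, 62 mm above the table, rail x +5 mm; z runs up the pane. Top edge at rail x about -23 mm, 225 mm up. Not to be touched.
- marker_tall: The marker to slide to: fixed brass post with a 22 mm ball on top, 61 mm tall, post 10 mm thick, foot 24 x 20 x 5 mm, on the table on the robot's side of the rail at rail x -74 mm, beyond the comb. Origin under its post; axes parallel to the rail's: the pointer is in line when both are at the same rail y.
- marker_low: Another family member's marker: like the tall one, but a plain stub 22 mm tall without a ball. Fixed, also at rail x = -74 mm, either nearer or farther along than the tall one. Not the one wanted. Origin under its post.
- comb: Black wide-tooth comb, 170 mm long (x), 36 mm wide (y -18 to +18 mm), 8 mm thick, about 50 g; spine at +y, teeth to -y. Origin: centre of its underside, z up; balances within 5 mm of it. Starts lying across both bars, underside 36 mm above the table, square to the rail within 9 degrees, between carriage and markers. Can be gripped across its width at its middle, between the bars.
- tray: Loose stainless steel jewellery tray, open, 120 mm (its x) by 240 mm (its y) by 20 mm high, walls 4 mm, floor 4 mm thick. Origin at the centre of its underside, z up. The comb fits in with its length along the tray's y. About 0.7 kg, stays where it is.
- bangles: Stack of brass bangles, a ring 66 mm across, 30 mm tall, loose bystander. Origin: centre of underside.
- kajal: Purple plastic kajal case with twist cap, lying, 100 mm long along its x, 18 mm thick, loose bystander. Origin: centre of underside.
- compact: Round black powder compact, 72 mm across, 18 mm tall, loose bystander. Origin: centre of underside.
- vase: White ceramic vase, 76 mm across, 150 mm tall, loose bystander. Origin under its centre.
- cream_jar: White cream jar, 64 mm across, 55 mm tall, loose bystander. Origin under its centre.
- scent_bottle: Amber glass scent bottle, 44 mm across, 100 mm tall, loose bystander. Origin under its centre.
- peg_board: Wooden stand with two pegs carrying two enamel earring studs, 60 x 120 mm, 100 mm tall, loose bystander. Origin under its centre.
Things that resemble listed ones, but are neither listed nor needed, are in the scene too. Of the things that look like the comb, the smallest one is meant.

How it is judged:
By the outcome, as a careful person would: the job done as asked, in the order asked, and still so for the second after the job is handed in, with the robot touching nothing.
It also fails if it takes over 61 s, if anything falls off the work surface, if the arm or the gripper's body presses on something with over 40 N, if the wrist force passes 120 N, or if a joint passes its speed limit or range.

## Working session

There is one attempt and no reset: what is moved stays moved. The work goes in short steps, Python scripts to look and compute and a shell command to move; the robot and the scene stay as the last step left them, time stands still between calls to the robot, and variables do not carry over. Pictures are saved under pics/ and viewed, and the job is handed in when it is done.

```bash
ls; mkdir -p pics
python3 - <<'E'
from bench import observe,capture
import cv2,numpy as np
s=observe();print({k:np.round(v,3).tolist() for k,v in s.items()})
for n in("scene","top"):
    c=capture(n);np.savez(f"{n}0.npz",**c)
    cv2.imwrite(f"pics/{n}0.png",cv2.resize(c["pixels"][:,:,::-1],(800,600)))
    print(n,c["mtx"].tolist(),c["D"],np.round(c["camera_from_world"],3).tolist())
E
```

```text
pics
{'clock': 0.0, 'joint_pos': [1.222, 0.412, -0.013, 1.597, 0.006, 1.134, -0.082], 'dq': [0.0, 0.0, -0.001, -0.001, -0.001, 0.001, 0.0], 'joint_efforts': [0.0, -58.797, 0.642, -29.108, -0.054, 0.018, 0.0], 'tool_pos': [0.173, -0.6, 0.404], 'tcp_rot': [-3.109, -0.44, 0.0], 'contact_force': [-1.282, 0.166, -0.031], 'moment': [-0.033, -0.008, 0.023], 'width': 0.088}
scene [[375.2119040346039, 0.0, 258.31383863922576], [0.0, 375.2119040346039, 193.90593240693326], [0.0, 0.0, 1.0]] [0.01814825 0.         0.         0.         0.        ] [[-0.721, 0.693, 0.015, 0.347], [0.558, 0.594, -0.58, -0.23], [-0.41, -0.41, -0.815, 1.362], [0.0, 0.0, 0.0, 1.0]]
top [[371.47501573572777, 0.0, 254.7526026616242], [0.0, 371.47501573572777, 186.34320789009374], [0.0, 0.0, 1.0]] [-0.05986718  0.          0.          0.          0.        ] [[-0.021, -1.0, -0.012, 0.036], [-0.998, 0.022, -0.066, 0.47], [0.067, 0.011, -0.998, 1.398], [0.0, 0.0, 0.0, 1.0]]
```

View pics/scene0.png

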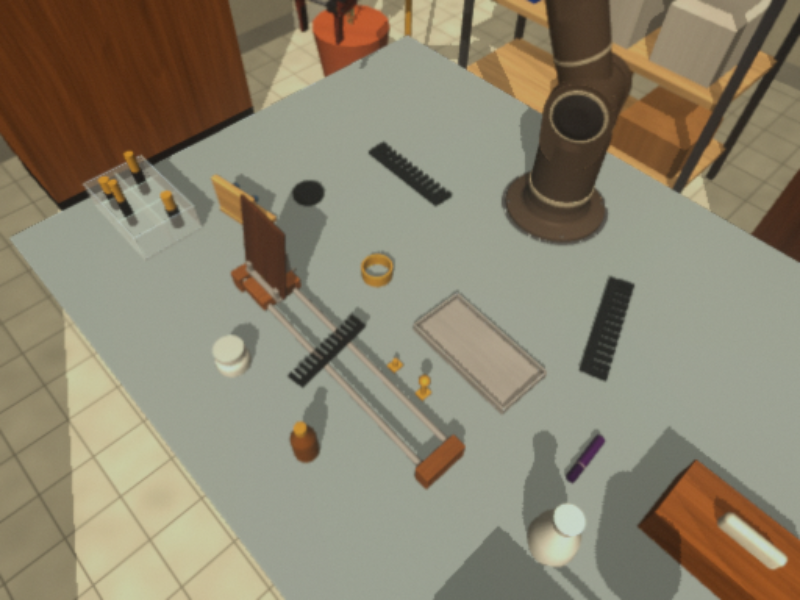

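View pics/top0.png

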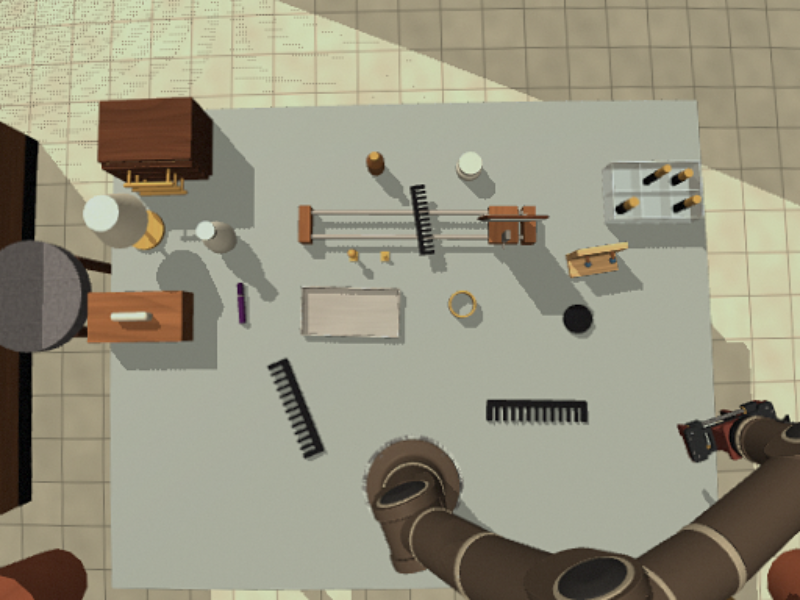

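The top view shows the comb on the rail at (421,220), the carriage at (515,225), the tall marker at about (352,255), the low one at (385,257) and the tray at (351,314). I'll enlarge this area.

```bash
cat > h.py <<'E'
import numpy as np,cv2
def load(f):
    return dict(np.load(f))
def ray(c,u,v):
    p=cv2.undistortPoints(np.array([[[u,v]]],float),c["mtx"],c["D"])[0,0]
    T=c["camera_from_world"];R=T[:3,:3];t=T[:3,3]
    return -R.T@t, R.T@np.array([p[0],p[1],1.])
def atz(c,u,v,z):
    o,d=ray(c,u,v);return o+d*(z-o[2])/d[2]
def dep(c,u,v):
    o,d=ray(c,u,v);return o+d*c["range_z"][int(round(v)),int(round(u))]
def proj(c,P):
    T=c["camera_from_world"];r,_=cv2.Rodrigues(T[:3,:3])
    return cv2.projectPoints(np.array(P,float).reshape(-1,1,3),r,T[:3,3],c["mtx"],c["D"])[0][:,0]
def crop(c,u0,v0,u1,v1,k,name):
    im=cv2.resize(c["pixels"][v0:v1,u0:u1,::-1],None,fx=k,fy=k,interpolation=cv2.INTER_CUBIC)
    for u in range((u0+9)//10*10,u1,10):
        cv2.line(im,(int((u+.5-u0)*k),0),(int((u+.5-u0)*k),6 if u%50 else 14),(0,0,255),1)
        if u%20==0: cv2.putText(im,str(u),(int((u+.5-u0)*k)-8,24),0,.35,(0,0,255),1)
    for v in range((v0+9)//10*10,v1,10):
        cv2.line(im,(0,int((v+.5-v0)*k)),(6,int((v+.5-v0)*k)),(0,0,255),1)
        if v%20==0: cv2.putText(im,str(v),(10,int((v+.5-v0)*k)+4),0,.35,(0,0,255),1)
    cv2.imwrite(name,im)
E
python3 - <<'E'
from h import *
c=load("top0.npz")
crop(c,185,110,355,230,4.7 and 4,"pics/t0a.png")
c=load("scene0.npz")
crop(c,140,120,350,320,3,"pics/s0a.png")
E
```

```text
(no output)
```

View pics/t0a.png

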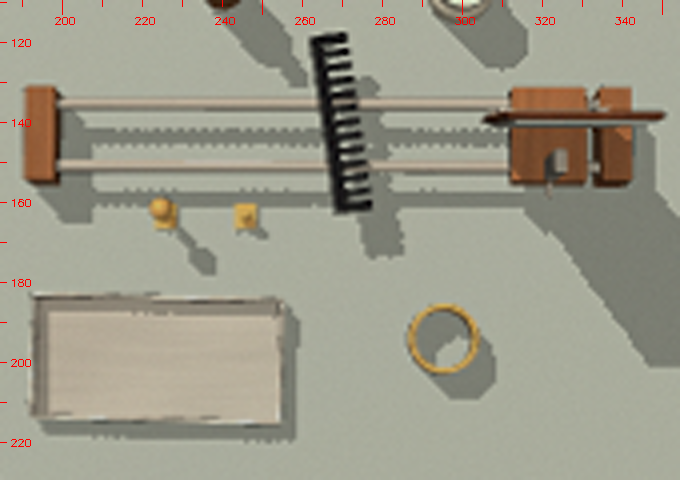

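View pics/s0a.png

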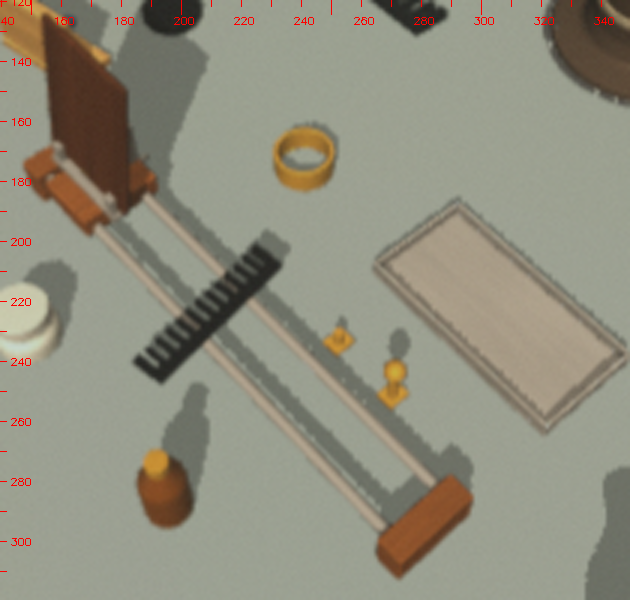

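Run:
```python
from h import *
np.set_printoptions(precision=4,suppress=True)
c=load("top0.npz");s=load("scene0.npz")
k=lambda x,y:(185+x/4-.5,110+y/4-.5)
def show(n,pts,z):
    for p in pts: 
        q=k(*p);print(n,p,atz(c,*q,z),dep(c,*q))
show("blkL top",[(25,87),(56,87),(59,182),(26,184),(41,135)],.044)
show("blkR top",[(630,88),(632,185)],.044)
show("bars",[(62,104),(300,103),(480,103),(62,165),(300,165),(480,167)],.036)
show("comb",[(313,37),(345,33),(336,212),(370,210),(341,125)],.044)
show("tall ball",[(159,208)],.056)
show("foot tall",[(154,228),(177,228),(177,207)],.005)
show("foot low",[(234,204),(256,204),(256,227),(235,228)],.005)
show("low top",[(246,213)],.022)
show("tray",[(31,294),(283,302),(281,423),(32,415)],.02)
show("carr",[(511,88),(586,88),(584,184),(511,184)],.05)
show("fin",[(560,162)],.105)
show("ptr",[(549,194)],.04)
show("bangle",[(445,338)],.03)
k=lambda x,y:(140+x/3-.5,120+y/3-.5)
c=s
print("scene")
show("blkL top",[(447,475),(472,497),(399,577),(377,540)],.044)
show("tall ball",[(396,372)],.050)
show("foot tall",[(377,393),(392,408),(408,394)],.005)
show("foot low",[(324,345),(338,355),(355,338)],.005)
show("low top",[(340,333)],.022)
show("tray",[(458,199),(627,352),(546,432),(376,265)],.02)
show("comb",[(135,363),(161,382),(281,263),(257,243)],.044)
```

```text
blkL top (25, 87) [0.6829 0.2634 0.044 ] [0.6828 0.2634 0.0442]
blkL top (56, 87) [0.6821 0.2339 0.044 ] [ 0.6929  0.2419 -0.0049]
blkL top (59, 182) [0.5913 0.2319 0.044 ] [0.5966 0.2373 0.0104]
blkL top (26, 184) [0.5902 0.2631 0.044 ] [ 0.5971  0.2712 -0.0004]
blkL top (41, 135) [0.6365 0.2486 0.044 ] [0.6373 0.2493 0.0398]
blkR top (630, 88) [ 0.6688 -0.3079  0.044 ] [ 0.6686 -0.3078  0.0448]
blkR top (632, 185) [ 0.5765 -0.3061  0.044 ] [ 0.5831 -0.3167 -0.0019]
bars (62, 104) [0.6673 0.2296 0.036 ] [0.6666 0.2291 0.0393]
bars (300, 103) [0.6627 0.0036 0.036 ] [0.6621 0.0036 0.0392]
bars (480, 103) [ 0.6589 -0.1668  0.036 ] [ 0.6581 -0.1663  0.0399]
bars (62, 165) [0.6088 0.2302 0.036 ] [0.6085 0.2299 0.0378]
bars (300, 165) [0.6034 0.0049 0.036 ] [0.6034 0.0049 0.0361]
bars (480, 167) [ 0.5978 -0.1649  0.036 ] [ 0.598  -0.1651  0.0347]
comb (313, 37) [ 0.724  -0.0101  0.044 ] [ 0.7231 -0.01    0.0477]
comb (345, 33) [ 0.7272 -0.0404  0.044 ] [ 0.7272 -0.0404  0.044 ]
comb (336, 212) [ 0.5569 -0.0278  0.044 ] [ 0.5574 -0.0279  0.0404]
comb (370, 210) [ 0.5581 -0.0597  0.044 ] [ 
[... 2053 characters left out ...]
.5728 0.07   0.005 ] [ 0.5707  0.0678 -0.0004]
foot low (355, 338) [0.5477 0.0677 0.005 ] [ 0.5452  0.0652 -0.0011]
low top (340, 333) [0.5613 0.0605 0.022 ] [0.5615 0.0608 0.0226]
tray (458, 199) [0.3587 0.0272 0.02  ] [0.3487 0.0198 0.0036]
tray (627, 352) [0.3742 0.2642 0.02  ] [0.3733 0.2639 0.0186]
tray (546, 432) [0.4945 0.2651 0.02  ] [0.4871 0.2619 0.0041]
tray (376, 265) [0.4799 0.0273 0.02  ] [0.4798 0.0273 0.0198]
comb (135, 363) [ 0.7296 -0.0373  0.044 ] [ 0.7196 -0.061  -0.0006]
comb (161, 382) [ 0.7243 -0.0054  0.044 ] [ 0.7236 -0.0068  0.0411]
comb (281, 263) [ 0.5579 -0.0277  0.044 ] [ 0.5597 -0.0255  0.0483]
comb (257, 243) [ 0.5595 -0.0619  0.044 ] [ 0.5426 -0.0849  0.0027]
```

```bash
cat >> h.py <<'E'
from scipy.spatial.transform import Rotation as Ro
def delta(s,R,p):
    R0=Ro.from_rotvec(s["tcp_rot"]).as_matrix()
    return np.round(np.degrees(Ro.from_matrix(R0.T@R).as_rotvec()),2), np.round(1000*R0.T@(np.array(p)-s["tool_pos"]),1)
def frame(z,y):
    z=np.array(z,float)/np.linalg.norm(z);y=np.array(y,float);y-=z*(y@z);y/=np.linalg.norm(y)
    return np.stack([np.cross(y,z),y,z],1)
def cloud(c):
    v,u=np.mgrid[0:384,0:512];p=cv2.undistortPoints(np.stack([u,v],-1).reshape(-1,1,2).astype(float),c["mtx"],c["D"])[:,0]
    z=c["range_z"].reshape(-1);P=np.c_[p*z[:,None],z];T=c["camera_from_world"]
    W=(P-T[:3,3])@T[:3,:3];W[z==0]=np.nan;return W.reshape(384,512,3)
E
python3 - <<'E'
from h import *
from bench import observe
np.set_printoptions(precision=3,suppress=True)
c=load("top0.npz");W=cloud(c)
for n,(u0,u1,v0,v1) in dict(peg=(360,405,152,180),vase=(120,155,138,165),jar=(288,312,95,118),scent=(232,248,95,113),kajal=(148,160,178,210),compact=(358,382,190,215)).items():
    P=W[v0:v1,u0:u1].reshape(-1,3);P=P[P[:,2]>.012];print(n,P.min(0),P.max(0))
s=observe()
y=[.113,-.994,0]
print(delta(s,frame([0,0,-1],y),[.638,-.034,.46]), delta(s,frame([0,0,-1],y),[.638,-.034,.216]))
E
```

```text
peg [ 0.497 -0.513  0.012] [ 0.568 -0.389  0.11 ]
vase [0.572 0.417 0.018] [0.642 0.486 0.158]
jar [ 0.743 -0.182  0.013] [ 0.803 -0.123  0.064]
scent [0.762 0.055 0.013] [0.804 0.098 0.106]
kajal [0.403 0.401 0.012] [0.5   0.421 0.026]
compact [ 0.359 -0.442  0.012] [ 0.428 -0.376  0.027]
(array([-0.08,  0.01,  9.61]), array([ 603.6, -415.4,  -55.6])) (array([-0.08,  0.01,  9.61]), array([ 603.6, -415. ,  188.4]))
```

```bash
python3 -m handwheel '[[0,0,0,0,0,-56,0.85],[0,0,0,40,-28,-66,0.85],[0,0,9.6,604,-415,-66,0.85],[0,0,9.6,604,-415,-66,0.85],[0,0,9.6,604,-415,-66,0.85],[0,0,9.6,604,-415,-66,0.85],[0,0,9.6,604,-415,-66,0.85],[0,0,9.6,604,-415,-56,0.85],[0,0,9.6,604,-415,-56,0.85],[0,0,9.6,604,-415,-56,0.85],[0,0,9.6,604,-415,-56,0.85],[0,0,9.6,604,-415,-56,0.85],[0,0,9.6,604,-415,-56,0.85],[0,0,9.6,604,-415,-56,0.85],[0,0,9.6,604,-415,-56,0.85],[0,0,9.6,604,-415,-56,0.85],[0,0,9.6,604,-415,-56,0.85],[0,0,9.6,604,-415,-56,0.85]]' 20
python3 - <<'E'
from h import *
from bench import observe,capture
np.set_printoptions(precision=3,suppress=True)
s=observe();print(s["joint_pos"],s["tool_pos"],s["clock"],s["contact_force"])
y=[.113,-.994,0]
print(delta(s,frame([0,0,-1],y),[.638,-.034,.46]), delta(s,frame([0,0,-1],y),[.638,-.034,.2165]))
E
```

```text
clock: 1.9
tool_pos: [0.6386, -0.0336, 0.4594]
tcp_rot: [-3.135, -0.181, 0.003]
contact_force: [-0.0, -0.7, -0.0]
width: 0.0743
[ 0.226  0.426 -0.357  1.465  0.15   1.28  -1.601] [ 0.639 -0.034  0.459] 1.9 [-0.012 -0.668 -0.027]
(array([-0.09,  0.12,  0.11]), array([-0.7,  0.3, -0.6])) (array([-0.09,  0.12,  0.11]), array([ -0.1,   0.7, 242.9]))
```

```bash
python3 -m handwheel '[[0,0,0,0,0,50,0.85],[0,0,0,0,0,100,0.85],[0,0,0,0,0,150,0.85],[0,0,0,0,0,185,0.85],[0,0,0,0,0,200,0.85],[0,0,0,0,0,200,0.85]]' 20
python3 - <<'E'
from h import *
from bench import observe,capture
np.set_printoptions(precision=4,suppress=True)
y=[.113,-.994,0]
for n in("scene","top"):
    c=capture(n);np.savez(f"{n}1.npz",**c)
    crop(c,*((170,180,260,260) if n=="scene" else (230,100,310,180)),7,f"pics/{n}1.png")
s=observe();print(s["tool_pos"],s["clock"])
print(delta(s,frame([0,0,-1],y),[.638,-.034,.2165]))
E
```

```text
clock: 2.5
tool_pos: [0.6372, -0.0349, 0.2578]
tcp_rot: [-3.135, -0.178, 0.009]
contact_force: [0.0, -0.0, 0.3]
width: 0.0749
[ 0.6387 -0.034   0.2612] 2.6
(array([-0.06,  0.  ,  0.05]), array([-0.7, -0.1, 44.7]))
```

View pics/scene1.png

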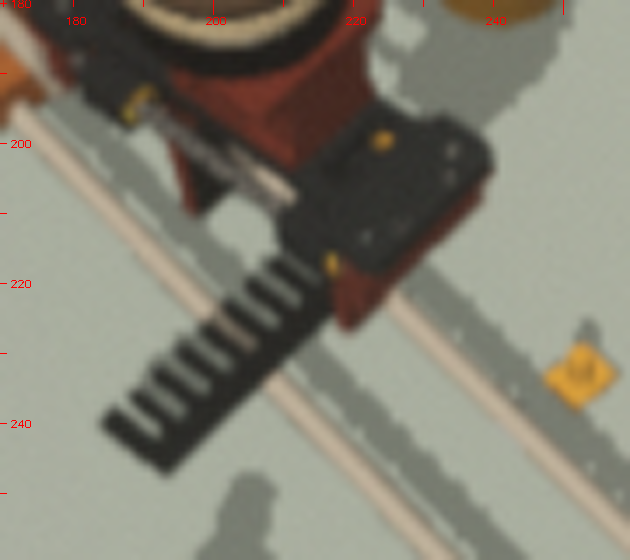

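View pics/top1.png

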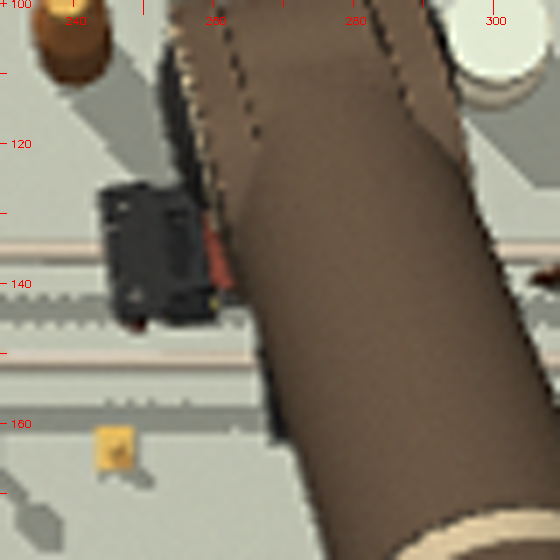

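The comb ends in the scene crop at (193,242), undisturbed, with the left finger clear beside its spine. The arm hides the comb in the top view. Descending now.

```bash
python3 -m handwheel '[[0,0,0,-0.5,0,15,0.85],[0,0,0,-0.5,0,30,0.85],[0,0,0,-0.5,0,40,0.85],[0,0,0,-0.5,0,44.5,0.85],[0,0,0,-0.5,0,44.5,0.85],[0,0,0,-0.5,0,44.5,0.85],[0,0,0,-0.5,0,44.5,0.85]]' 20
python3 -c "
from bench import observe
s=observe();print(s['tool_pos'],s['contact_force'])"
```

```text
clock: 3.3
tool_pos: [0.6385, -0.034, 0.2172]
tcp_rot: [-3.135, -0.179, -0.001]
contact_force: [0.4, 0.8, -0.0]
width: 0.0748
[ 0.63847975 -0.03398168  0.21716979] [ 0.38067656  0.79814675 -0.03619508]
```

```bash
python3 -m handwheel '[[0,0,0,0,0,1,0.5],[0,0,0,0,0,1,0.42],[0,0,0,0,0,1,0.3],[0,0,0,0,0,1,0.2],[0,0,0,0,0,1,0.2],[0,0,0,0,0,1,0.2],[0,0,0,0,0,1,0.2]]' 20
python3 -m handwheel '[[0,0,0,0,0,-8,0.2],[0,0,0,0,0,-20,0.2],[0,0,0,0,0,-30,0.2],[0,0,0,0,0,-30,0.2]]'
python3 - <<'E'
from h import *
from bench import observe,capture
for n in("scene",):
    c=capture(n);np.savez(f"{n}2.npz",**c)
    crop(c,170,150,290,260,5,f"pics/{n}2.png")
print(observe())
E
```

```text
clock: 4.0
tool_pos: [0.6385, -0.034, 0.2162]
tcp_rot: [-3.135, -0.179, -0.001]
contact_force: [-0.2, 0.0, -0.2]
width: 0.0355
clock: 4.4
tool_pos: [0.6392, -0.0339, 0.2487]
tcp_rot: [-3.136, -0.179, -0.007]
contact_force: [-0.5, 0.0, 0.1]
width: 0.0358
{'clock': 4.45, 'joint_pos': array([ 0.20095758,  0.62006015, -0.31963519,  1.68537467,  0.23987303,
        0.87178341, -1.67452691]), 'dq': array([ 4.48591494e-05,  1.76532002e-02,  3.99039752e-03,  1.60960874e-02,
        2.03847525e-03, -8.23666662e-03, -2.60284966e-03]), 'joint_efforts': array([ 5.14943531e-03, -6.72800159e+01, -4.86771271e+00, -2.46343786e+01,
       -3.51828639e-02,  1.98438589e-02,  3.15435708e-02]), 'tool_pos': array([ 0.63886353, -0.03404887,  0.24763393]), 'tcp_rot': array([-3.13573657, -0.17888917, -0.00475286]), 'contact_force': array([-0.73262387, -1.05483962, -0.09907183]), 'moment': array([0.02410179, 0.01007619, 0.01846964]), 'width': 0.035495786756634534}
```

View pics/scene2.png

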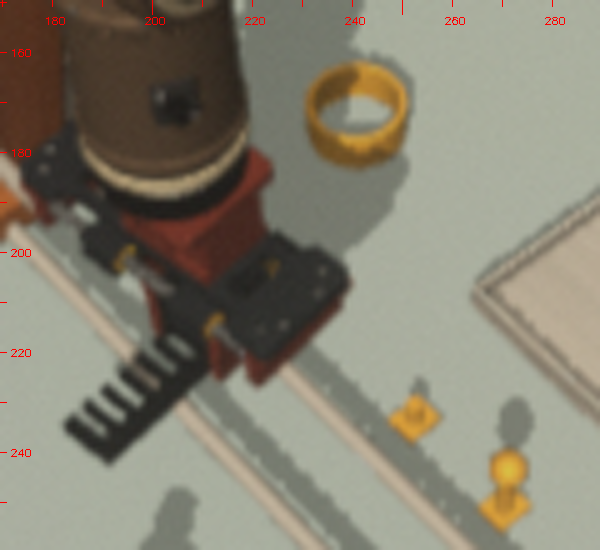

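Run:
```python
from h import *
from bench import observe
s=observe();R=frame([0,0,-1],[.998,-.057,0])
print(delta(s,R,[.4255,.142,.35]))
```

```text
(array([  0.1 ,  -0.17, -80.2 ]), array([-191.6, -199.2, -102.8]))
```

```bash
python3 -m handwheel '[[0,0,0,0,0,-40,0.2],[0,0,0,0,0,-80,0.2],[0,0,-8,-10,-10,-103,0.2],[0,0,-16,-38,-40,-103,0.2],[0,0,-24,-67,-70,-103,0.2],[0,0,-32,-95,-100,-103,0.2],[0,0,-40,-125,-130,-103,0.2],[0,0,-48,-150,-160,-103,0.2],[0,0,-56,-175,-180,-103,0.2],[0,0,-64,-192,-199,-103,0.2],[0,0,-72,-192,-199,-103,0.2],[0,0,-80,-192,-199,-103,0.2],[0,0,-80,-192,-199,-103,0.2],[0,0,-80,-192,-199,-103,0.2]]'
python3 - <<'E'
from h import *
from bench import observe,capture
np.set_printoptions(precision=4,suppress=True)
for n in("scene","top"):
    c=capture(n);np.savez(f"{n}3.npz",**c)
    crop(c,*((230,90,360,270) if n=="scene" else (170,120,280,240)),4,f"pics/{n}3.png")
s=observe();R=frame([0,0,-1],[.998,-.057,0]);print(s["joint_pos"],s["tool_pos"],s["width"],delta(s,R,[.4255,.142,.186]))
E
```

```text
clock: 5.85
tool_pos: [0.4252, 0.1415, 0.3501]
tcp_rot: [2.292, 2.147, 0.004]
contact_force: [-0.0, 0.3, 0.1]
width: 0.0358
[ 0.2411  0.2575 -0.7692  2.0336  0.2236  0.93   -0.7101] [0.4253 0.1416 0.3501] 0.035621596734177995 (array([ 0.17, -0.06, -0.41]), array([  0.3,  -0.3, 164.1]))
```

View pics/scene3.png

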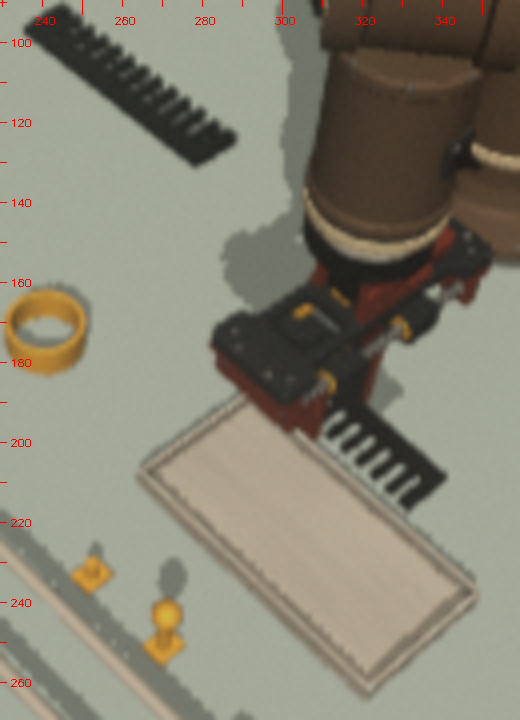

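View pics/top3.png

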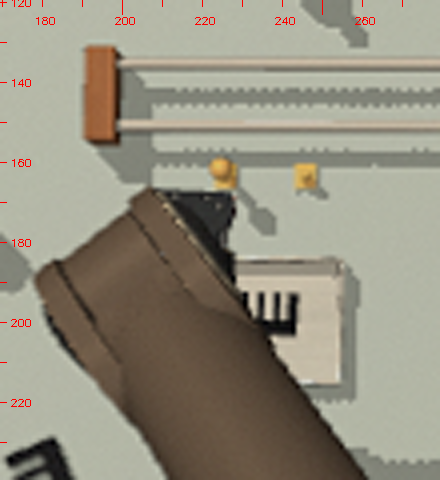

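The comb is held level over the tray and parallel to it, with its right end at about (243,203) in the top crop. Lowering.

```bash
python3 -m handwheel '[[0,0,-0.4,0,0,45,0.2],[0,0,-0.4,0,0,90,0.2],[0,0,-0.4,0,0,125,0.2],[0,0,-0.4,0,0,145,0.2],[0,0,-0.4,0,0,152,0.2],[0,0,-0.4,0,0,157,0.2],[0,0,-0.4,0,0,160,0.2],[0,0,-0.4,0,0,162,0.2],[0,0,-0.4,0,0,162,0.2],[0,0,-0.4,0,0,162,0.2]]'
python3 -m handwheel '[[0,0,0,0,0,1,0.2],[0,0,0,0,0,1,0.2],[0,0,0,0,0,1,0.2]]'
```

```text
clock: 6.95
tool_pos: [0.426, 0.1417, 0.1887]
tcp_rot: [2.283, 2.155, 0.006]
contact_force: [0.3, 0.4, 0.1]
width: 0.0355
clock: 7.25
tool_pos: [0.426, 0.1416, 0.1878]
tcp_rot: [2.283, 2.155, 0.006]
contact_force: [-0.1, 0.8, -0.7]
width: 0.0356
```

```bash
python3 -m handwheel '[[0,0,0,0,0,0.7,0.2],[0,0,0,0,0,0.7,0.2],[0,0,0,0,0,0.7,0.2]]'
python3 -m handwheel '[[0,0,0,0,0,0.7,0.2],[0,0,0,0,0,0.7,0.2],[0,0,0,0,0,0.7,0.2]]'
```

```text
clock: 7.55
tool_pos: [0.426, 0.1417, 0.187]
tcp_rot: [2.283, 2.155, 0.006]
contact_force: [-0.4, 1.6, -0.7]
width: 0.0358
clock: 7.85
tool_pos: [0.426, 0.1417, 0.1865]
tcp_rot: [2.283, 2.155, 0.006]
contact_force: [-0.0, 0.0, 2.9]
width: 0.0357
```

```bash
python3 -m handwheel '[[0,0,0,0,0,0,0.45],[0,0,0,0,0,0,0.5],[0,0,0,0,0,-0.5,0.6],[0,0,0,0,0,-0.5,0.6],[0,0,0,0,0,-0.5,0.6],[0,0,0,0,0,-15,0.6],[0,0,0,0,0,-50,0.6],[0,0,0,0,0,-100,0.6],[0,0,0,0,0,-150,0.6],[0,0,0,0,0,-170,0.6]]'
python3 - <<'E'
from h import *
from bench import observe,capture
np.set_printoptions(precision=4,suppress=True)
for n in("scene","top"):
    c=capture(n);np.savez(f"{n}4.npz",**c)
    crop(c,*((230,90,360,270) if n=="scene" else (170,120,280,240)),4,f"pics/{n}4.png")
s=observe();print(s)
E
```

```text
clock: 8.85
tool_pos: [0.4257, 0.1424, 0.3604]
tcp_rot: [2.281, 2.154, 0.013]
contact_force: [-0.4, 1.3, -0.6]
width: 0.0526
{'clock': 8.95, 'joint_pos': array([ 0.2656,  0.248 , -0.7951,  2.0228,  0.2224,  0.9455, -0.7021]), 'dq': array([-0.0202,  0.0555,  0.0301,  0.0577,  0.0375, -0.0495, -0.0351]), 'joint_efforts': array([  0.3722, -37.5522,  -5.2007, -26.5448,  -0.4853,   0.5967,
         0.4618]), 'tool_pos': array([0.4259, 0.142 , 0.3593]), 'tcp_rot': array([2.2809, 2.1518, 0.0132]), 'contact_force': array([-0.2532,  0.0634, -0.7179]), 'moment': array([ 0.0042, -0.1503,  0.0916]), 'width': 0.05261838849482872}
```

View pics/scene4.png

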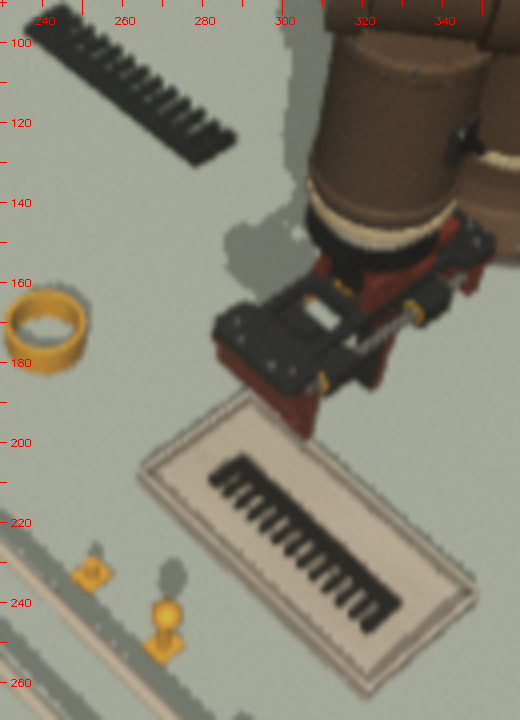

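View pics/top4.png

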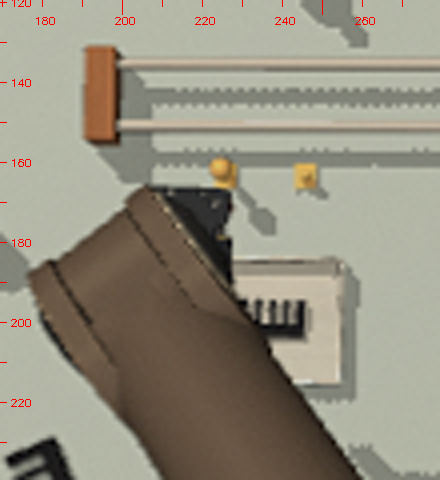

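Run:
```python
from h import *
from bench import observe
s=observe();t=np.radians(40);z=[np.sin(t),-.025*np.sin(t),-np.cos(t)];R=frame(z,[-.025,-1,0])
z=R[:,2];g=np.array([.591,-.229,.085])
print(delta(s,R,g-.273*z), R)
```

```text
(array([-30.29,  31.15,  84.27]), array([-366.7,   10.3,   64.6])) [[ 0.76570631 -0.02499219  0.64270463]
 [-0.01914266 -0.99968765 -0.01606762]
 [ 0.64290544  0.         -0.76594555]]
```

```bash
python3 -m handwheel '[[-2.5,2.6,7,-20,1,0,0.6],[-5,5.2,14,-50,2,0,0.6],[-7.5,7.8,21,-80,3,0,0.6],[-10,10.4,28,-110,3,5,0.6],[-12.5,13,35,-140,4,10,0.6],[-15,15.6,42,-170,5,15,0.6],[-17.5,18.2,49,-205,6,20,0.6],[-20,20.8,56,-240,7,30,0.6],[-22.5,23.4,63,-275,8,40,0.6],[-25,26,70,-310,9,50,0.6],[-27.5,28.6,77,-340,10,60,0.6],[-30.3,31.2,84.3,-367,10,64,0.6],[-30.3,31.2,84.3,-367,10,64,0.6],[-30.3,31.2,84.3,-367,10,64,0.6],[-30.3,31.2,84.3,-367,10,64,0.6]]' 20
python3 - <<'E'
from h import *
from bench import observe,capture
np.set_printoptions(precision=4,suppress=True)
for n in("scene","top"):
    c=capture(n);np.savez(f"{n}5.npz",**c)
    crop(c,*((130,90,260,210) if n=="scene" else (270,110,390,210)),5,f"pics/{n}5.png")
s=observe();t=np.radians(40);z=[np.sin(t),-.025*np.sin(t),-np.cos(t)];R=frame(z,[-.025,-1,0])
z=R[:,2];g=np.array([.591,-.229,.085])
print(s["joint_pos"],s["tool_pos"],s["clock"],delta(s,R,g-.163*z))
E
```

```text
clock: 10.45
tool_pos: [0.4167, -0.2308, 0.3066]
tcp_rot: [-2.958, 0.031, -1.048]
contact_force: [-0.0, 0.4, -0.5]
width: 0.0528
[ 1.2037  0.2937 -0.7753  2.2545 -1.0323  0.1267 -0.081 ] [ 0.4171 -0.2303  0.3071] 10.55 (array([-0.72,  0.95,  0.05]), array([ -7.7,  -4.2, 119.1]))
```

View pics/scene5.png

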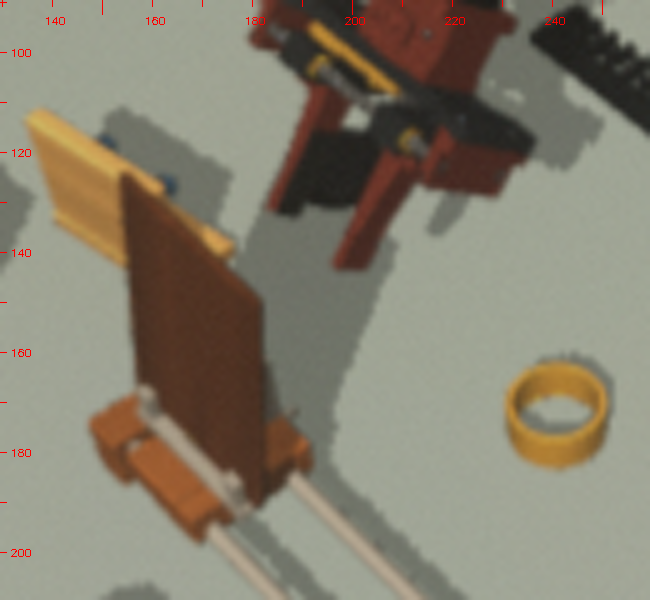

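View pics/top5.png

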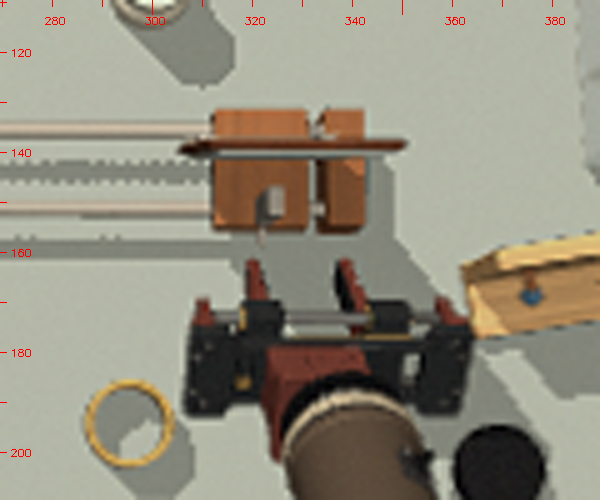

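Joints 5 and 6 are at their range limits in this arm posture, and the pose is about 8 mm off. Before going in, I'll identify the arm's kinematics from the recorded states and find a posture with margin.

```bash
cat > kin.py <<'E'
import numpy as np,itertools
from scipy.spatial.transform import Rotation as Ro
from scipy.optimize import least_squares
lo=np.array([-2.95,-.29,-1.47,.14,-1.03,.13,-2.86]);hi=np.array([2.95,1.99,1.44,2.54,4.17,1.85,2.86])
def fk(p,sg,q):
    h,L1,a3,a4,L2,a6,d=p[:7];o=p[7:14]
    x=q*sg+o
    T=np.eye(4)
    def rz(t):
        M=np.eye(4);M[:2,:2]=[[np.cos(t),-np.sin(t)],[np.sin(t),np.cos(t)]];return M
    def ry(t):
        M=np.eye(4);M[0,0]=M[2,2]=np.cos(t);M[0,2]=np.sin(t);M[2,0]=-np.sin(t);return M
    def tr(x,z):
        M=np.eye(4);M[0,3]=x;M[2,3]=z;return M
    return rz(x[0])@tr(0,h)@ry(x[1])@tr(0,L1)@rz(x[2])@tr(a3,0)@ry(x[3])@tr(a4,L2)@rz(x[4])@ry(x[5])@tr(a6,d)@rz(x[6])
E
cat > fit.py <<'E'
from kin import *
from bench import observe
s=observe();F=(s["joint_pos"],s["tool_pos"],s["tcp_rot"])
D=[([1.222,.412,-.013,1.597,.006,1.134,-.082],[.173,-.6,.404],[-3.109,-.44,0]),
([.226,.426,-.357,1.465,.15,1.28,-1.601],[.6386,-.0336,.4594],[-3.135,-.181,.003]),
([ 0.20095758,  0.62006015, -0.31963519,  1.68537467,  0.23987303,0.87178341, -1.67452691],[ 0.63886353, -0.03404887,  0.24763393],[-3.13573657, -0.17888917, -0.00475286]),
([ 0.2411,0.2575,-0.7692,2.0336,0.2236,0.93,-0.7101],[0.4253,0.1416,0.3501],[2.292,2.147,.004]),
([ 0.2656,  0.248 , -0.7951,  2.0228,  0.2224,  0.9455, -0.7021],[0.4259, 0.142 , 0.3593],[2.2809, 2.1518, 0.0132]),F]
import os,pickle
if os.path.exists("D.pkl"): D=pickle.load(open("D.pkl","rb"))+[F]
pickle.dump(D,open("D.pkl","wb"))
D=[tuple(map(np.array,d)) for d in D]
best=[]
for g in itertools.product([1,-1],repeat=4):
    sg=np.array([g[0],1,g[1],1,g[2],1,g[3]])
    def res(p):
        r=[]
        for q,x,w in D:
            T=fk(p,sg,q);r+=list((T[:3,3]-x)*1000/2);r+=list((Ro.from_matrix(T[:3,:3]).inv()*Ro.from_rotvec(w)).as_rotvec()/.005)
        p=np.array(p)
        return np.array(r+list(np.r_[p[2:4],p[5]]/.05)+list(p[8:13]/.05))
    for o1,o7 in itertools.product([0,np.pi/2,np.pi,-np.pi/2],repeat=2):
        p0=np.r_[.35,.4,0,0,.4,0,.15,o1,0,0,0,0,0,o7]
        f=least_squares(res,p0,max_nfev=60);best.append((f.cost,tuple(sg),f.x))
best.sort(key=lambda b:b[0])
for b in best[:4]:print(round(b[0],2),b[1],np.round(b[2],4))
pickle.dump(best[0],open("model.pkl","wb"))
E
python3 fit.py
```

```text
39.57 (np.int64(-1), np.int64(1), np.int64(-1), np.int64(1), np.int64(-1), np.int64(1), np.int64(-1)) [ 2.4980e-01  5.6350e-01 -2.9000e-02  9.3000e-03  4.5950e-01 -3.0000e-04
  1.6910e-01 -7.6600e-02  1.9500e-02  1.4400e-02 -1.8000e-02 -1.3500e-02
  8.9000e-03  1.5139e+00]
39.57 (np.int64(-1), np.int64(1), np.int64(-1), np.int64(1), np.int64(-1), np.int64(1), np.int64(-1)) [ 2.4980e-01  5.6350e-01 -2.9000e-02  9.3000e-03  4.5950e-01 -3.0000e-04
  1.6910e-01 -7.6600e-02  1.9500e-02  1.4400e-02 -1.8000e-02 -1.3500e-02
  8.9000e-03  1.5139e+00]
39.57 (np.int64(-1), np.int64(1), np.int64(-1), np.int64(1), np.int64(-1), np.int64(1), np.int64(-1)) [ 2.4980e-01  5.6350e-01 -2.9000e-02  9.3000e-03  4.5950e-01 -3.0000e-04
  1.6910e-01 -7.6600e-02  1.9500e-02  1.4400e-02 -1.8000e-02 -1.3500e-02
  8.9000e-03  1.5139e+00]
39.57 (np.int64(-1), np.int64(1), np.int64(-1), np.int64(1), np.int64(-1), np.int64(1), np.int64(-1)) [ 2.4980e-01  5.6350e-01 -2.9000e-02  9.3000e-03  4.5950e-01 -3.0000e-04
  1.6910e-01 -7.6600e-02  1.9500e-02  1.4400e-02 -1.8000e-02 -1.3500e-02
  8.9000e-03  1.5139e+00]
```

```bash
cat > an.py <<'E'
from kin import *
from h import frame
import pickle
_,sg,p=pickle.load(open("model.pkl","rb"));sg=np.array(sg)
def target(ry,tilt,sy,back=.163):
    t=np.radians(tilt);z=[np.sin(t),-.025*np.sin(t),-np.cos(t)];R=frame(z,[sy*.025,sy,0])
    g=np.array([.5965+.025*ry,-.0211+ry,.085]);return R,g-back*R[:,2]
def margin(q): return np.minimum(q-lo,hi-q)
def ik(R,x,q0,w=.02):
    def res(q):
        T=fk(p,sg,q);m=margin(q)
        return np.r_[(T[:3,3]-x)*1000,Ro.from_matrix(T[:3,:3].T@R).as_rotvec()*200,np.maximum(.25-m,0)*w*50]
    f=least_squares(res,q0,bounds=(lo+.001,hi-.001),max_nfev=200);r=res(f.x);return f.x,np.abs(r[:3]).max(),np.abs(r[3:6]).max()
E
python3 - <<'E'
from an import *
np.set_printoptions(precision=2,suppress=True)
rng=np.random.default_rng(0)
for sy in(1,-1):
  for tilt in(30,35,40):
    for ry in(-.208,0,.156):
      for back in (.163,.263):
        if back>.2 and ry==0: continue
        R,x=target(ry,tilt,sy,back);b=None
        for i in range(25):
            q,e,eo=ik(R,x,lo+(hi-lo)*rng.random(7))
            if e<3 and eo<4:
                m=margin(q).min()
                if b is None or m>b[0]: b=(m,q)
        print(sy,tilt,ry,back,b)
E
```

```text
1 30 -0.208 0.163 (np.float64(0.3205831672677897), array([ 1.19,  0.79, -1.15,  2.09,  1.43,  0.51,  0.68]))Traceback (most recent call last):
  File "<stdin>", line 11, in <module>
  File "an.py", line 13, in ik
    f=least_squares(res,q0,bounds=(lo+.001,hi-.001),max_nfev=200);r=res(f.x);return f.x,np.abs(r[:3]).max(),np.abs(r[3:6]).max()
    return func(*args, **kwargs)
    raise ValueError("Initial guess is outside of provided bounds")
ValueError: Initial guess is outside of provided bounds
```

```bash
sed -i 's/least_squares(res,q0,bounds/least_squares(res,np.clip(q0,lo+.002,hi-.002),bounds/' an.py; time python3 - <<'E'
from an import *
np.set_printoptions(precision=2,suppress=True,linewidth=150)
rng=np.random.default_rng(0)
for sy in(1,-1):
  for tilt in(32,40):
    for ry in(-.208,0,.156):
      for back in (.163,.263):
        if back>.2 and ry==0: continue
        R,x=target(ry,tilt,sy,back);S=[]
        for i in range(30):
            q,e,eo=ik(R,x,lo+(hi-lo)*rng.random(7))
            if e<3 and eo<4:
                m=margin(q).min()
                if m>.08 and not any(np.abs(q-k[1]).max()<.5 for k in S): S.append((m,q))
        S.sort(key=lambda k:-k[0]);print(sy,tilt,ry,back,len(S))
        for k in S[:5]:print("    ",round(k[0],2),k[1])
E
```

```text
1 32 -0.208 0.163 1
     0.25 [ 1.23  0.85 -1.22  2.12  1.55  0.56  0.6 ]
1 32 -0.208 0.263 2
     0.25 [ 1.38  0.54 -1.22  2.15  0.93  0.38  1.09]
     0.16 [ 0.7   0.27 -0.26  2.15 -0.69  0.29  2.63]
1 32 0 0.163 1
     0.25 [ 0.57  0.54 -0.79  2.23  1.76  0.38 -0.14]
1 32 0.156 0.163 2
     0.25 [-0.04  0.48 -0.44  2.17  1.61  0.38 -0.34]
     0.25 [ 0.44  0.82 -1.22  2.17  1.7   0.95 -0.25]
1 32 0.156 0.263 3
     0.25 [-0.01  0.24 -0.49  2.21  1.08  0.38  0.13]
     0.25 [ 0.5   0.47 -1.22  2.21  1.36  0.73 -0.09]
     0.13 [-1.28  0.38  1.08  2.21 -0.81  0.26  1.94]
1 40 -0.208 0.163 2
     0.28 [ 1.27  0.87 -1.19  2.2   1.96  0.47  0.24]
     0.1 [ 0.69  0.5  -0.29  2.2   3.96  0.23 -1.98]
1 40 -0.208 0.263 1
     0.16 [ 1.49  0.63 -1.31  2.27  1.55  0.3   0.56]
1 40 0 0.163 3
     0.22 [ 0.38  0.49 -0.51  2.32  2.53  0.38 -0.94]
     0.22 [-0.42  0.48  0.5   2.32  3.72  0.38 -2.28]
     0.22 [ 0.78  0.76 -1.14  2.32  2.09  0.73 -0.34]
1 40 0.156 0.163 3
     0.28 [ 0.16  0.59 -0.77  2.26  2.    0.68 -0.68]
     0.25 [-0.31  0.46 -0.13  2.26  2.24  0.38 -1.04]
     0.14 [-1.01
[... 458 characters left out ...]
1 -0.81  0.26 -1.2 ]
     0.11 [-0.59  0.22  0.19  2.21  0.68  0.24 -2.64]
-1 40 -0.208 0.163 2
     0.1 [ 0.69  0.5  -0.29  2.2   3.96  0.23  1.16]
     0.09 [ 1.32  1.   -1.34  2.2   1.91  0.64 -2.77]
-1 40 -0.208 0.263 1
     0.16 [ 1.49  0.63 -1.31  2.27  1.55  0.3  -2.58]
-1 40 0 0.163 2
     0.22 [-0.42  0.48  0.5   2.32  3.72  0.38  0.86]
     0.22 [ 0.59  0.58 -0.81  2.32  2.28  0.5   2.52]
-1 40 0.156 0.163 3
     0.27 [ 0.33  0.72 -1.04  2.26  1.96  0.88  2.59]
     0.25 [-0.31  0.46 -0.13  2.26  2.24  0.38  2.1 ]
     0.21 [-1.11  0.66  0.95  2.26  3.94  0.34  0.21]
-1 40 0.156 0.263 1
     0.21 [ 0.08  0.28 -0.66  2.33  1.71  0.47  2.61]
real	1m24.080s
user	1m20.751s
sys	0m0.206s
```

The model fits. Flipped 180° about the tool axis, with about 35° tilt, the whole slide has joint margin (j5 around +1.5 to 2). I'll go back over the tray and turn the other way round.

Run:
```python
from h import *
from bench import observe
s=observe();R=frame([0,0,-1],[.998,-.057,0])
print(delta(s,R,[.426,.142,.37]))
```

```text
(array([ 29.4 , -31.42, -84.14]), array([  39.7, -373. ,  -44.4]))
```

```bash
python3 -m handwheel '[[2.5,-2.6,-7,0,-20,-10,0.6],[5,-5.2,-14,4,-50,-15,0.6],[7.5,-7.8,-21,8,-80,-20,0.6],[10,-10.4,-28,12,-110,-25,0.6],[12.5,-13,-35,16,-150,-30,0.6],[15,-15.6,-42,20,-190,-35,0.6],[17.5,-18.2,-49,24,-230,-40,0.6],[20,-20.8,-56,28,-270,-44,0.6],[22.5,-23.4,-63,32,-310,-44,0.6],[25,-26,-70,36,-340,-44,0.6],[27.5,-28.6,-77,40,-373,-44,0.6],[29.4,-31.4,-84.1,40,-373,-44,0.6],[29.4,-31.4,-84.1,40,-373,-44,0.6]]' 20
python3 - <<'E'
from h import *
from an import target
from bench import observe
s=observe();print(s["joint_pos"].round(3),s["tool_pos"])
R,x=target(.12,35,1,.29);print(x,delta(s,R,x))
E
```

```text
clock: 11.85
tool_pos: [0.426, 0.1442, 0.3696]
tcp_rot: [-2.276, -2.164, 0.001]
contact_force: [0.2, -0.3, 0.1]
width: 0.0528
[ 0.203  0.223 -0.722  2.008  0.177  0.973 -0.657] [0.4260029  0.14420109 0.36958581]
[0.43317993 0.103058   0.32252967] (array([-27.91, -27.23, -88.32]), array([-40.7,   9.3,  47. ]))
```

```bash
python3 -m handwheel '[[-2.3,-2.3,-7.4,0,0,0,0.6],[-4.7,-4.6,-14.7,0,0,0,0.6],[-7,-6.8,-22,0,0,0,0.6],[-9.3,-9.1,-29.4,0,0,5,0.6],[-11.6,-11.4,-36.8,-10,2,5,0.6],[-14,-13.6,-44,-20,5,10,0.6],[-14,-13.6,-44,-20,5,10,0.6]]' 20
python3 - <<'E'
from h import *
from an import target
from bench import observe
s=observe();print(s["joint_pos"].round(3),s["tool_pos"])
R,x=target(.12,35,1,.29);print(x,delta(s,R,x))
E
```

```text
clock: 12.55
tool_pos: [0.429, 0.1225, 0.3589]
tcp_rot: [1.155, 2.561, -0.006]
contact_force: [0.3, -0.1, -0.9]
width: 0.0527
[ 0.211  0.169 -0.761  2.125  0.568  0.782 -0.195] [0.42897056 0.12252618 0.35887719]
[0.43317993 0.103058   0.32252967] (array([-14.03, -13.52, -44.39]), array([ -5.9, -14.7,  38.3]))
```

```bash
python3 -m handwheel '[[-2.3,-2.3,-7.4,0,-2,5,0.6],[-4.7,-4.6,-14.7,-1,-4,12,0.6],[-7,-6.8,-22,-2,-6,20,0.6],[-9.3,-9.1,-29.4,-3,-9,28,0.6],[-11.6,-11.4,-36.8,-5,-12,34,0.6],[-14,-13.5,-44.4,-6,-15,38,0.6],[-14,-13.5,-44.4,-6,-15,38,0.6]]' 20
python3 - <<'E'
from h import *
from an import target
from bench import observe
s=observe();print(s["joint_pos"].round(3),s["tool_pos"])
for ry in (.0,-.1,-.208):
    R,x=target(ry,35,1,.273);print(x,delta(s,R,x))
E
```

```text
clock: 13.25
tool_pos: [0.4322, 0.1021, 0.3222]
tcp_rot: [0.036, 2.532, -0.01]
contact_force: [0.3, -0.4, 1.1]
width: 0.0526
[ 0.211  0.16  -0.699  2.309  1.218  0.395  0.007] [0.43219346 0.10205803 0.32219727]
[ 0.43992973 -0.01718574  0.30860552] (array([-0.06, -0.1 , -0.2 ]), array([  -1.4, -119. ,   17.4]))
[ 0.43742973 -0.11718574  0.30860552] (array([-0.06, -0.1 , -0.2 ]), array([  -1.8, -219. ,   17.5]))
[ 0.43472973 -0.22518574  0.30860552] (array([-0.06, -0.1 , -0.2 ]), array([  -2.1, -327.1,   17.6]))
```

```bash
python3 -m handwheel '[[0,0,0,0,-40,0,0.6],[0,0,0,0,-80,0,0.6],[0,0,0,-1,-120,0,0.6],[0,0,0,-1,-160,5,0.6],[0,0,0,-2,-200,10,0.6],[0,0,0,-2,-220,17,0.6],[0,0,0,-2,-220,17,0.6]]' 20
python3 - <<'E'
from h import *
from an import target
from bench import observe
s=observe();print(s["joint_pos"].round(3),s["tool_pos"])
for ry in (-.208,):
    R,x=target(ry,35,1,.273);print(x,delta(s,R,x))
    R,x=target(ry,35,1,.163);print(x,delta(s,R,x))
E
```

```text
clock: 13.95
tool_pos: [0.4372, -0.1228, 0.3092]
tcp_rot: [0.058, 2.533, -0.01]
contact_force: [-0.6, 0.1, -0.8]
width: 0.0528
[ 1.054  0.262 -0.937  2.293  0.967  0.142  0.799] [ 0.43724647 -0.1228306   0.30916923]
[ 0.43472973 -0.22518574  0.30860552] (array([-0.34, -0.16, -1.09]), array([  -1.7, -102.4,    1.1]))
[ 0.49781665 -0.22676292  0.21850806] (array([-0.34, -0.16, -1.09]), array([  -2. , -101.7,  111.1]))
```

Run:
```python
from h import *
from an import target
from bench import observe
s=observe()
for t,ry,b in ((32,-.102,.215),(32,-.15,.215),(32,-.208,.215),):
    R,x=target(ry,t,1,b);print(t,ry,b,x,delta(s,R,x))
```

```text
32 -0.102 0.215 [ 0.48002735 -0.12025193  0.26731434] (array([-0.31,  2.84, -1.1 ]), array([-11.1,   4.2,  58.7]))
32 -0.15 0.215 [ 0.47882735 -0.16825193  0.26731434] (array([-0.31,  2.84, -1.1 ]), array([-12. , -43.8,  59. ]))
32 -0.208 0.215 [ 0.47737735 -0.22625193  0.26731434] (array([-0.31,  2.84, -1.1 ]), array([ -13.1, -101.8,   59.4]))
```

```bash
python3 -m handwheel '[[-0.3,1.5,-1,-4,4,20,0.6],[-0.3,2.8,-1,-9,4,45,0.6],[-0.3,2.8,-1.1,-11,4,58,0.6],[-0.3,2.8,-1.1,-11,4,58,0.6]]' 20
python3 - <<'E'
from h import *
from an import target
from bench import observe
s=observe();print(s["joint_pos"].round(3),s["tool_pos"])
for t,ry,b in ((32,-.15,.215),(32,-.208,.215),(32,-.208,.163)):
    R,x=target(ry,t,1,b);print(t,ry,b,x,delta(s,R,x))
E
```

```text
clock: 14.35
tool_pos: [0.4807, -0.1202, 0.2673]
tcp_rot: [0.041, 2.583, -0.007]
contact_force: [-0.2, -0.1, 0.9]
width: 0.053
[ 0.743  0.365 -0.662  2.235  1.219  0.15   0.541] [ 0.4806652  -0.12019688  0.26729049]
32 -0.15 0.215 [ 0.47882735 -0.16825193  0.26731434] (array([-0.01, -0.04, -0.39]), array([  0.2, -48.1,  -0.4]))
32 -0.208 0.215 [ 0.47737735 -0.22625193  0.26731434] (array([-0.01, -0.04, -0.39]), array([  -0.2, -106.1,   -0.3]))
32 -0.208 0.163 [ 0.50493074 -0.22694077  0.22321971] (array([-0.01, -0.04, -0.39]), array([  -0.2, -106.1,   51.7]))
```

```bash
python3 -m handwheel '[[0,0,0,0,-15,0,0.6],[0,0,-0.2,0,-30,0,0.6],[0,0,-0.4,0,-48,0,0.6],[0,0,-0.4,0,-48,0,0.6]]' 20
python3 - <<'E'
from h import *
from an import *
from bench import observe
s=observe();print(s["joint_pos"].round(3),s["tool_pos"])
np.set_printoptions(precision=3,suppress=True,linewidth=150)
for t,ry,b in ((32,-.208,.215),(32,-.208,.163)):
    R,x=target(ry,t,1,b);print(t,ry,b,x,delta(s,R,x))
    print(ik(R,x,s["joint_pos"],w=0.0))
E
```

```text
clock: 14.75
tool_pos: [0.4787, -0.1705, 0.2676]
tcp_rot: [0.044, 2.584, -0.01]
contact_force: [0.1, 0.2, 0.4]
width: 0.0527
[ 0.964  0.426 -0.798  2.195  1.085  0.181  0.802] [ 0.47870977 -0.17052502  0.26758463]
32 -0.208 0.215 [ 0.477 -0.226  0.267] (array([-0.17, -0.08, -0.45]), array([ -0.3, -55.7,   0.4]))
(array([ 1.071,  0.476, -0.806,  2.142,  0.677,  0.176,  1.323]), np.float64(2.7755575615628914e-14), np.float64(1.6861089924069474e-14))
32 -0.208 0.163 [ 0.505 -0.227  0.223] (array([-0.17, -0.08, -0.45]), array([ -0.4, -55.6,  52.4]))
(array([ 0.971,  0.581, -0.735,  2.118,  1.222,  0.151,  0.796]), np.float64(5.551115123125783e-14), np.float64(2.0397299505711552e-14))
```

```bash
python3 -m handwheel '[[0,0,0,0,-15,0,0.6],[0,0,-0.2,0,-30,0,0.6],[0,0,-0.4,0,-45,0,0.6],[0,0,-0.4,0,-56,0,0.6],[0,0,-0.4,0,-56,0,0.6]]' 20
python3 - <<'E'
from h import *
from an import *
from bench import observe,capture
for n in("scene","top"):
    c=capture(n);np.savez(f"{n}6.npz",**c)
    crop(c,*((130,90,260,210) if n=="scene" else (280,110,380,210)),5,f"pics/{n}6.png")
s=observe();print(s["joint_pos"].round(3),s["tool_pos"])
for t,ry,b in ((32,-.208,.163),):
    R,x=target(ry,t,1,b);print(t,ry,b,x,delta(s,R,x))
E
```

```text
clock: 15.25
tool_pos: [0.4766, -0.2273, 0.2678]
tcp_rot: [0.041, 2.585, -0.012]
contact_force: [0.3, 0.1, -0.6]
width: 0.0526
[ 1.173  0.515 -0.936  2.137  1.003  0.245  1.028] [ 0.47677059 -0.22566195  0.26782776]
32 -0.208 0.163 [ 0.50493074 -0.22694077  0.22321971] (array([-0.15, -0.08, -0.16]), array([-0.3, -0.4, 52.8]))
```

View pics/scene6.png

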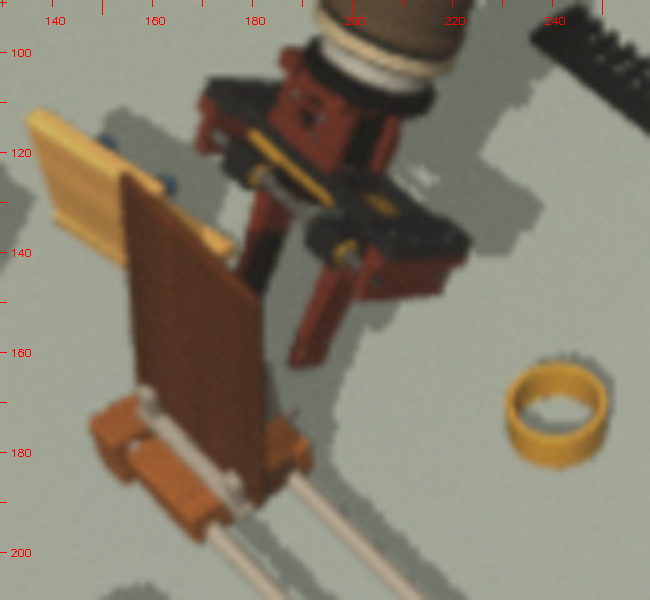

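View pics/top6.png

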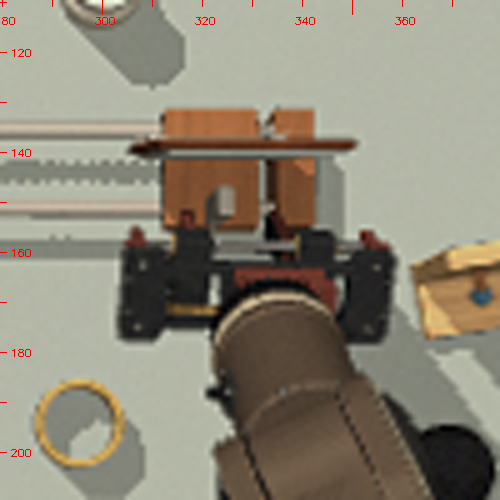

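Fingers at u≈317 and 334 in the top crop straddle the fin at 324.5, and the body stands clear of the mirror and peg board. Going in.

```bash
python3 -m handwheel '[[0,0,0,0,0.5,15,0.6],[0,0,0,0,0.5,30,0.6],[0,0,0,0,0.5,42,0.6],[0,0,0,0,0.5,52,0.6],[0,0,0,0,0.5,52,0.6],[0,0,0,0,0.5,52,0.6]]' 20
python3 - <<'E'
from h import *
from an import *
from bench import observe,capture
for n in("scene","top"):
    c=capture(n);np.savez(f"{n}7.npz",**c)
    crop(c,*((130,90,260,210) if n=="scene" else (280,110,380,210)),5,f"pics/{n}7.png")
s=observe();print(s["joint_pos"].round(3),s["tool_pos"],s["contact_force"])
R,x=target(-.208,32,1);print(delta(s,R,x))
E
```

```text
clock: 15.95
tool_pos: [0.5045, -0.2247, 0.2241]
tcp_rot: [0.035, 2.584, -0.011]
contact_force: [-1.0, -0.3, 0.1]
width: 0.0529
[ 0.953  0.558 -0.7    2.117  1.273  0.148  0.738] [ 0.50427805 -0.22541815  0.22429698] [-0.3963987  -1.5479338  -0.30426148]
(array([-0.14, -0.05, -0.14]), array([-0. , -1.5,  1.3]))
```

View pics/scene7.png

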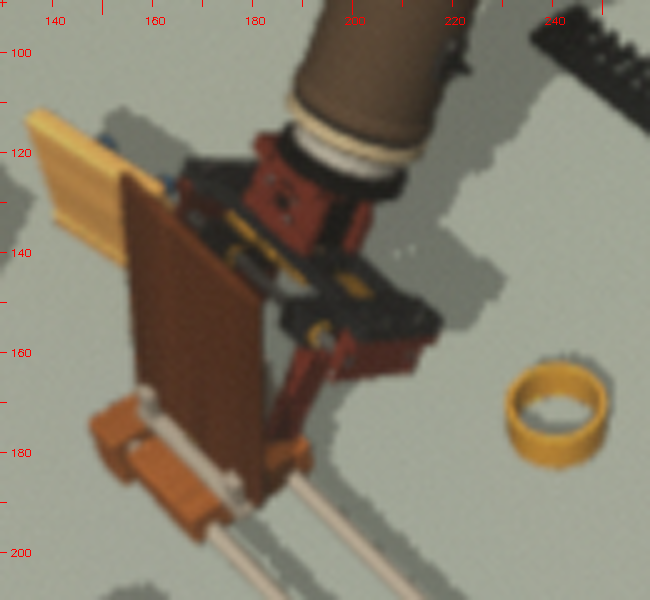

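View pics/top7.png

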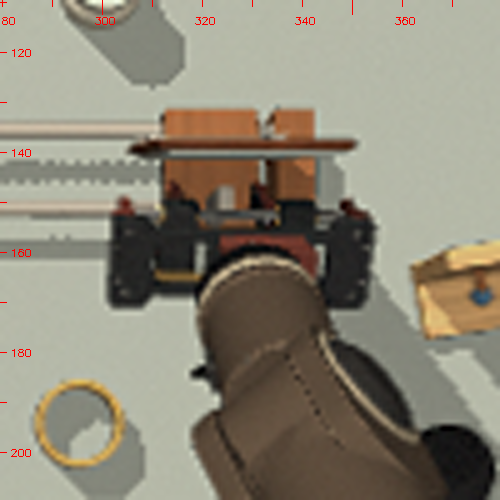

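```bash
python3 -m handwheel '[[0,0,0,0,0,0.5,0.4],[0,0,0,0,0,0.5,0.3],[0,0,0,0,0,0.5,0.2],[0,0,0,0,0,0.5,0.1],[0,0,0,0,0,0.5,0.05],[0,0,0,0,0,0.5,0.05],[0,0,0,0,0,0.5,0.05]]' 25
python3 - <<'E'
from h import *
from an import *
from bench import observe,capture
s=observe();print(s["joint_pos"].round(3),s["tool_pos"],s["contact_force"],s["moment"])
R0=Ro.from_rotvec(s["tcp_rot"]).as_matrix()
print("rail y in tool axes (mm per 100)",100*R0.T@np.array([.025,1,0])); print("grip",s["tool_pos"]+.163*R0[:,2])
E
```

```text
clock: 16.75
tool_pos: [0.5045, -0.2258, 0.2239]
tcp_rot: [0.037, 2.584, -0.012]
contact_force: [-1.3, -2.3, 1.3]
width: 0.0118
[ 0.952  0.558 -0.699  2.117  1.278  0.148  0.734] [ 0.50447553 -0.22582549  0.22389217] [-1.26472476 -2.31051468  1.27012805] [0.02438419 0.40160142 0.00063174]
rail y in tool axes (mm per 100) [  0.27301737 100.03039431  -0.30931394]
grip [ 0.59069581 -0.22848518  0.0855882 ]
```

The fin is gripped (11.8 mm opening). Sliding in stages.

```bash
python3 -m handwheel '[[0,0,0,0,3,0,0.05],[0,0,0,0,10,0,0.05],[0,0,0,0,20,0,0.05],[0,0,0,0,32,0,0.05],[0,0,0,0,45,0,0.05],[0,0,0,0,58,0,0.05],[0,0,0,0,70,0,0.05],[0,0,0,0,80,0,0.05],[0,0,0,0.2,90,-0.2,0.05],[0,0,0,0.2,98,-0.3,0.05],[0,0,0,0.3,100,-0.3,0.05],[0,0,0,0.3,100,-0.3,0.05]]'
python3 - <<'E'
from h import *
from an import *
from bench import observe,capture
for n in("scene","top"):
    c=capture(n);np.savez(f"{n}8.npz",**c)
    crop(c,*((150,110,280,230) if n=="scene" else (230,110,350,210)),5,f"pics/{n}8.png")
s=observe();print(s["joint_pos"].round(3),s["tool_pos"],s["contact_force"],s["moment"],s["width"])
for ry in(-.108,0,.1558):
  R,x=target(ry,32,1);print(delta(s,R,x))
E
```

```text
clock: 17.95
tool_pos: [0.5069, -0.1249, 0.2239]
tcp_rot: [0.035, 2.584, -0.01]
contact_force: [-2.3, 2.4, 2.7]
width: 0.0117
[ 0.798  0.532 -0.762  2.197  1.705  0.261  0.125] [ 0.50685743 -0.12503863  0.2238629 ] [-3.32069939  2.11528607  3.84245963] [0.62164139 0.5740207  0.47190438] 0.011932401030922178
(array([-0.05, -0.06, -0.1 ]), array([-0.2, -1.9,  0.9]))
(array([-0.05, -0.06, -0.1 ]), array([ -0. , 106.1,   0.8]))
(array([-0.05, -0.06, -0.1 ]), array([  0.3, 262. ,   0.6]))
```

View pics/top8.png

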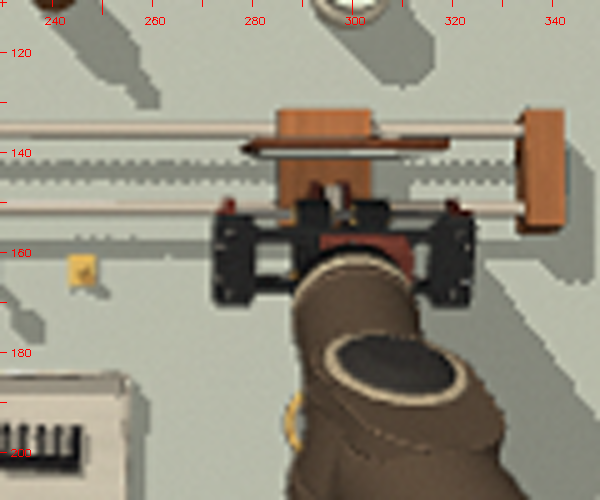

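```bash
python3 -m handwheel '[[0,0,0,0,3,0,0.05],[0,0,0,0,10,0,0.05],[0,0,0,0,20,0,0.05],[0,0,0,0,32,0,0.05],[0,0,0,0,45,0,0.05],[0,0,0,0,58,0,0.05],[0,0,0,0,71,0,0.05],[0,0,0,0,84,0,0.05],[0,0,0,0,97,0,0.05],[0,0,0,0,110,0,0.05],[0,0,0,0,120,0,0.05],[0,0,0,0,126,0,0.05],[0,0,0,0,130,0,0.05],[0,0,0,0,130,0,0.05]]'
python3 - <<'E'
from h import *
from an import *
from bench import observe
s=observe();print(s["joint_pos"].round(3),s["tool_pos"],s["contact_force"],s["moment"],s["width"])
for ry in(.1558,):
  R,x=target(ry,32,1);print(delta(s,R,x))
E
```

```text
clock: 19.45
tool_pos: [0.51, 0.0058, 0.2239]
tcp_rot: [0.034, 2.584, -0.009]
contact_force: [-5.8, 0.2, 5.7]
width: 0.0115
[ 0.591  0.564 -0.892  2.225  1.723  0.494 -0.134] [0.50997903 0.00582209 0.223867  ] [-5.77560107  0.22114641  5.66301931] [0.06038606 0.75362318 0.07146179] 0.011540811014690528
(array([ 0.  , -0.08, -0.05]), array([ -0.2, 131.1,   1. ]))
```

```bash
python3 -m handwheel '[[0,0,0,0,3,-0.3,0.05],[0,0,0,0,10,-0.6,0.05],[0,0,0,0,20,-0.8,0.05],[0,0,0,0,32,-1,0.05],[0,0,0,0,45,-1,0.05],[0,0,0,0,58,-1,0.05],[0,0,0,0,71,-1,0.05],[0,0,0,0,84,-1,0.05],[0,0,0,0,97,-1,0.05],[0,0,0,0,107,-1,0.05],[0,0,0,0,114,-1,0.05],[0,0,0,0,118,-1,0.05],[0,0,0,0,118,-1,0.05]]'
python3 - <<'E'
from h import *
from an import *
from bench import observe,capture
for n in("scene","top"):
    c=capture(n);np.savez(f"{n}9.npz",**c)
    crop(c,*((200,170,300,290) if n=="scene" else (180,120,280,210)),6,f"pics/{n}9.png")
s=observe();print(s["joint_pos"].round(3),s["tool_pos"],s["contact_force"],s["moment"],s["width"])
for ry in(.1558,):
  R,x=target(ry,32,1);print(delta(s,R,x))
E
```

```text
clock: 20.75
tool_pos: [0.5129, 0.124, 0.224]
tcp_rot: [0.034, 2.585, -0.008]
contact_force: [6.8, -0.1, -11.8]
width: 0.0122
[ 0.348  0.617 -0.943  2.174  1.643  0.683 -0.257] [0.51284296 0.12399011 0.22403998] [  8.49910696   0.99453507 -13.1389457 ] [0.150751   0.11040213 0.22116088] 0.012176142429230912
(array([ 0.03, -0.14, -0.09]), array([-0.3, 12.9,  1.2]))
```

View pics/scene9.png

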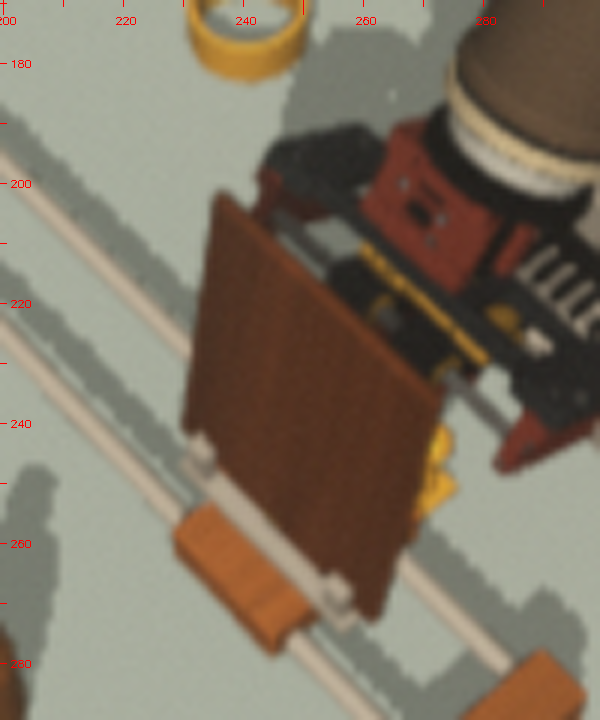

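View pics/top9.png

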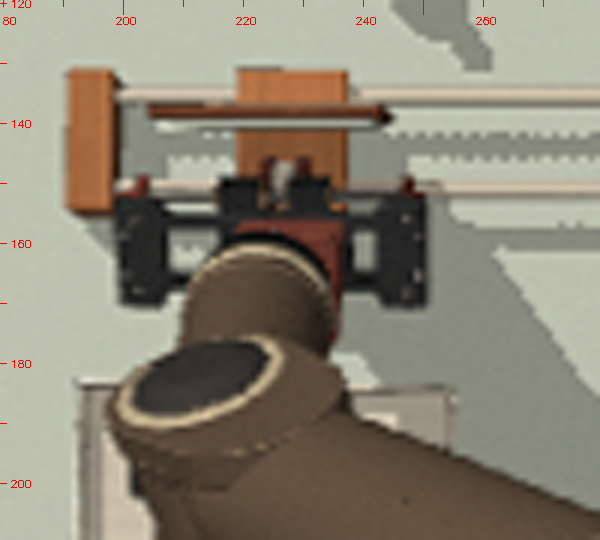

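```bash
python3 -m handwheel '[[0,0,0,0,3,0.3,0.05],[0,0,0,0,7,0.6,0.05],[0,0,0,0,11,0.6,0.05],[0,0,0,0,13,0.6,0.05],[0,0,0,0,13,0.6,0.05],[0,0,0,0,13,0.6,0.05]]'
python3 - <<'E'
from h import *
from an import *
from bench import observe,capture
s=observe();print(s["joint_pos"].round(3),s["tool_pos"],s["contact_force"],s["width"])
R0=Ro.from_rotvec(s["tcp_rot"]).as_matrix();print("grip",s["tool_pos"]+.163*R0[:,2])
for n in("scene","top"):
    c=capture(n);np.savez(f"{n}10.npz",**c)
E
```

```text
clock: 21.45
tool_pos: [0.5132, 0.1379, 0.2239]
tcp_rot: [0.033, 2.585, -0.007]
contact_force: [-4.4, -0.3, 5.1]
width: 0.0115
[ 0.319  0.626 -0.948  2.164  1.635  0.704 -0.268] [0.51316963 0.13788374 0.22394811] [-4.36671978 -0.34452555  5.05080966] 0.011496659385367897
grip [0.59927588 0.13597274 0.08556075]
```

```bash
python3 -m handwheel '[[0,0,0,0,0,-0.2,0.1],[0,0,0,0,0,-0.2,0.25],[0,0,0,0,0,-0.2,0.45],[0,0,0,0,0,-0.2,0.45],[0,0,0,0,0,-15,0.45],[0,0,0,0,0,-40,0.45],[0,0,0,0,0,-70,0.45],[0,0,0,0,0,-100,0.45],[0,0,0,0,-40,-110,0.45],[0,0,0,0,-80,-110,0.45],[0,0,0,0,-120,-110,0.45],[0,0,0,0,-160,-110,0.45],[0,0,0,0,-200,-110,0.45],[0,0,0,0,-240,-110,0.45],[0,0,0,0,-240,-110,0.45]]'
python3 - <<'E'
from h import *
from an import *
from bench import observe,capture
s=observe();print(s["joint_pos"].round(3),s["tool_pos"],s["contact_force"],s["width"])
for n in("scene","top"):
    c=capture(n);np.savez(f"{n}11.npz",**c)
    cv2.imwrite(f"pics/{n}11f.png",cv2.resize(c["pixels"][:,:,::-1],(800,600)))
    crop(c,*((220,180,310,270) if n=="scene" else (190,120,250,180)),8,f"pics/{n}11.png")
E
```

```text
clock: 23.05
tool_pos: [0.4483, -0.1073, 0.3164]
tcp_rot: [0.047, 2.586, -0.012]
contact_force: [0.1, -0.5, 1.2]
width: 0.0395
[ 1.197  0.36  -1.195  2.246  1.034  0.335  0.734] [ 0.44826353 -0.10726492  0.31636607] [ 0.10622204 -0.49622344  1.24319191] 0.03947748003344813
```

View pics/scene11.png

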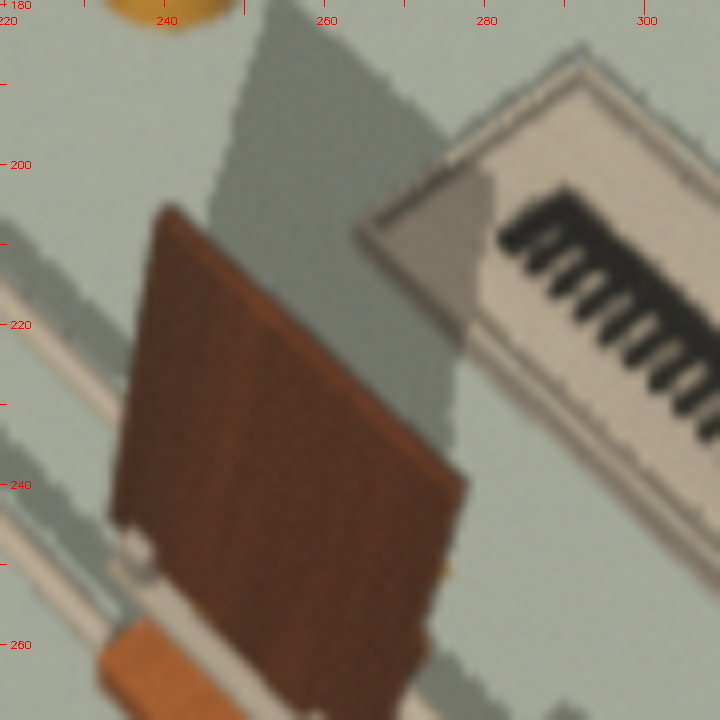

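View pics/top11.png

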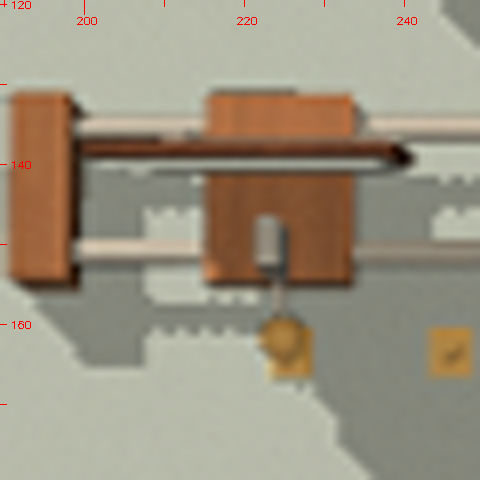

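View pics/top11f.png

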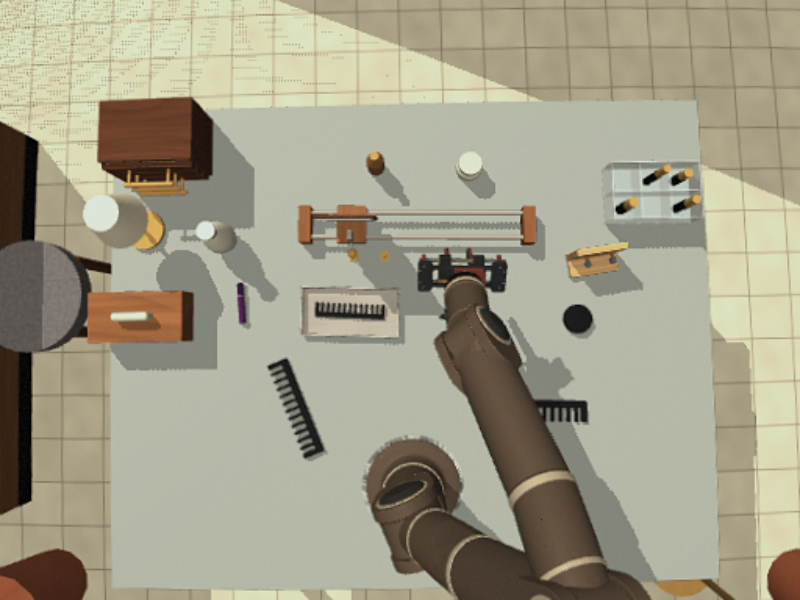

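Run:
```python
from h import *
np.set_printoptions(precision=4,suppress=True)
c=load("top11.npz");crop(c,210,140,240,170,20,"pics/t11z.png")
c0=load("top0.npz");crop(c0,310,140,340,170,20,"pics/t0z.png")
# ball + foot segmentation
W=cloud(c)
hsv=cv2.cvtColor(c["pixels"],cv2.COLOR_RGB2HSV)
m=(hsv[...,1]>110)&(hsv[...,0]>12)&(hsv[...,0]<30)
for n,(u0,u1,v0,v1) in dict(tall=(219,232,156,170),low=(240,252,156,170)).items():
    ys,xs=np.nonzero(m[v0:v1,u0:u1]);ys+=v0;xs+=u0;P=W[ys,xs]
    for a,b in((.04,.07),(.012,.035),(-.005,.012)):
        k=(P[:,2]>a)&(P[:,2]<b)
        if k.any():print(n,a,k.sum(),"px",xs[k].mean(),ys[k].mean(),P[k].mean(0),P[k].min(0),P[k].max(0))
for a,b in((.1,.115),):
    Q=W[140:160,215:232].reshape(-1,3);k=(Q[:,2]>.085)&(Q[:,2]<.12)&(Q[:,0]<.615);print("fin",k.sum(),Q[k].mean(0),Q[k].min(0),Q[k].max(0))
Q=W[152:160,218:232];k=(Q[...,2]>.03)&(Q[...,2]<.046);ys,xs=np.nonzero(k);print("ptr",np.c_[xs+218,ys+152,Q[k]*1000])
```

```text
tall 0.04 22 px 224.9090909090909 161.9090909090909 [0.5609 0.1342 0.0589] [0.5522 0.1269 0.0513] [0.5683 0.1413 0.0667]
tall -0.005 15 px 226.6 164.6 [0.5575 0.1327 0.0051] [ 0.5519  0.1268 -0.0018] [0.571  0.1428 0.008 ]
low 0.012 7 px 245.71428571428572 163.0 [0.56   0.0583 0.021 ] [0.5558 0.0536 0.0155] [0.564  0.061  0.0271]
low -0.005 23 px 246.08695652173913 163.65217391304347 [0.5594 0.0575 0.0059] [ 0.5497  0.0499 -0.0004] [0.5705 0.0656 0.0111]
fin 27 [0.5985 0.138  0.1041] [0.588  0.1323 0.0947] [0.6096 0.1439 0.1088]
ptr [[229.     152.     600.2591 119.6991  42.6215]
 [230.     152.     599.852  115.7834  44.5867]
 [219.     155.     589.7729 157.5509  42.5825]
 [221.     155.     589.2464 149.7856  44.8356]
 [222.     155.     589.0121 145.9312  45.7768]
 [223.     155.     588.9726 142.2027  45.4546]
 [224.     155.     589.3017 138.6945  42.7374]
 [226.     155.     588.6495 130.8941  45.8207]
 [227.     155.     588.6753 127.2     45.0762]
 [229.     155.     588.7492 119.8127  43.4419]
 [224.     157.     581.3836 138.5966  44.9977]
 [224.     158.     578.0475 138.936   41.9334]]
```

View pics/t11z.png

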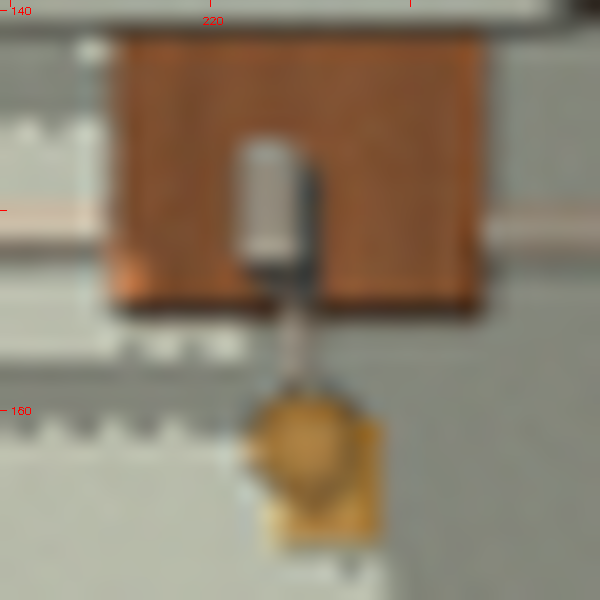

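Run:
```python
from h import *
np.set_printoptions(precision=4,suppress=True)
c=load("top11.npz")
def ry(P): 
    d=P-np.array([.6325,-.022,0]);return 1000*(d[1]+.025*d[0])
for n,x,y,z in(("ball",304,447,.050),("foot",327,490,.005),("ptr",296,345,.04),("fin",271,200,.105),("carL",118,170,.05),("carR",484,170,.05)):
    P=atz(c,210+x/20-.5,140+y/20-.5,z);print(n,P,ry(P))
```

```text
ball [0.5623 0.1358 0.05  ] 156.0300469844525
foot [0.5599 0.1356 0.005 ] 155.74251132069725
ptr [0.583  0.1379 0.04  ] 158.6770658035194
fin [0.5997 0.1361 0.105 ] 157.24968821195185
carL [0.6154 0.1699 0.05  ] 191.5020763531363
carR [0.6138 0.1013 0.05  ] 122.79609874507001
```

View pics/t0z.png

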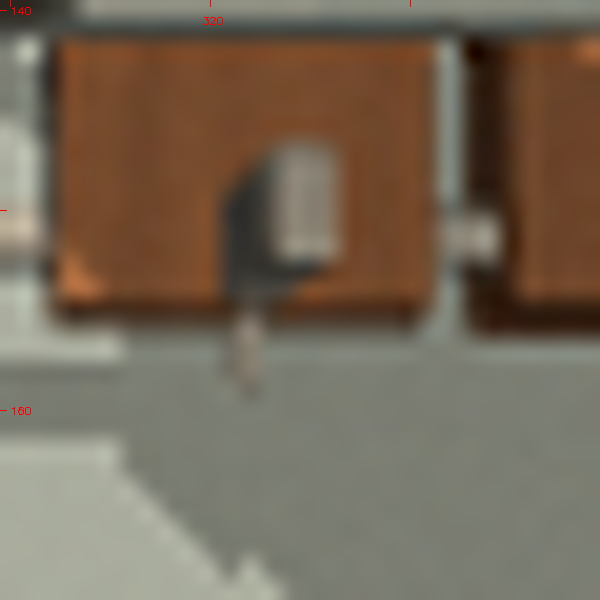

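```bash
cat > sil.py <<'E'
from h import *
from scipy.optimize import least_squares
th=-.025
def pts(x,y):
    ex=np.array([np.cos(th),np.sin(th),0]);ey=np.array([-np.sin(th),np.cos(th),0]);o=np.array([x,y,0])
    foot=[o+a*ex+b*ey+[0,0,z] for a in(-1,1) for b in(-1,1) for z in(0,.005)]
    return o,ex,ey
def render(c,x,y,fx,fy,box,S=8):
    u0,v0,u1,v1=box;M=np.zeros(((v1-v0)*S,(u1-u0)*S),np.uint8);o,ex,ey=pts(x,y)
    def hull(P):
        q=proj(c,P);q=((q+.5-[u0,v0])*S*16).round().astype(np.int32)
        cv2.fillConvexPoly(M,cv2.convexHull(q),255,shift=4)
    hull([o+a*fx*ex+b*fy*ey+np.array([0,0,z]) for a in(-1,1) for b in(-1,1) for z in(0,.005)])
    t=np.linspace(0,2*np.pi,24,endpoint=False)
    hull([o+.005*np.cos(k)*ex+.005*np.sin(k)*ey+np.array([0,0,z]) for k in t for z in(.005,.05)])
    g=np.random.default_rng(0).normal(size=(600,3));g/=np.linalg.norm(g,axis=1)[:,None]
    hull(list(o+[0,0,.05]+.011*g))
    return cv2.resize(M,(u1-u0,v1-v0),interpolation=cv2.INTER_AREA)/255.
if __name__=="__main__":
    for f,box in(("top0",(215,152,236,174)),("top11",(216,158,236,174)),("scene0",(258,232,286,264)),("scene4",(258,232,286,264))):
        c=load(f+".npz");u0,v0,u1,v1=box
        im=c["pixels"][v0:v1,u0:u1].astype(float)
        ch=(im[...,0]-im[...,2])/(im.max(-1)+1);  # chroma
        bg=np.median(ch);soft=np.clip((ch-bg)/(np.percentile(ch,96)-bg),0,1)
        for fx,fy in((.010,.012),(.012,.010)):
            def res(p):return (cv2.GaussianBlur(render(c,p[0],p[1],fx,fy,box),(0,0),.5)-soft).ravel()
            best=min(((np.sum(res((x,y))**2),x,y) for x in np.arange(.555,.570,.0015) for y in np.arange(.129,.142,.001)))
            best=min(((np.sum(res((x,y))**2),x,y) for x in best[1]+np.arange(-.0015,.0016,.0005) for y in best[2]+np.arange(-.001,.0011,.00025)))
            d=np.array(best[1:])-[.6325,-.022];print(f,fx,np.round(best,4),"rail y",round(1000*(d[1]+.025*d[0]),2))
E
python3 sil.py
```

```text
top0 0.01 [2.5635 0.5625 0.136 ] rail y 156.25
top0 0.012 [1.1969 0.5625 0.1355] rail y 155.75
top11 0.01 [1.9935 0.562  0.136 ] rail y 156.24
top11 0.012 [0.6083 0.5625 0.1355] rail y 155.75
scene0 0.01 [7.4941 0.5635 0.1355] rail y 155.78
scene0 0.012 [2.6009 0.563  0.1355] rail y 155.76
scene4 0.01 [7.396  0.5635 0.1355] rail y 155.78
scene4 0.012 [2.5194 0.563  0.1355] rail y 155.76
```

The marker fits at rail y 155.75 mm in both cameras. The carriage reads 157.2 to 158.7 mm (fin, block edges, pointer), so it stands about 1.5 mm too far. I'll regrip and correct it.

Run:
```python
from h import *
from an import *
from bench import observe
s=observe()
for b in(.273,.163):
  R,x=target(.157,32,1,b);print(x,delta(s,R,x))
```

```text
[0.45576973 0.13951638 0.31649682] (array([ 0.03, -0.11, -0.25]), array([  0.5, 241.6,   0.9]))
[0.51405574 0.13805923 0.22321971] (array([ 0.03, -0.11, -0.25]), array([2.000e-01, 2.416e+02, 1.109e+02]))
```

```bash
python3 -m handwheel '[[0,0,0,0,40,0,0.45],[0,0,0,0,80,0,0.45],[0,0,0,0,120,0,0.45],[0,0,0,0,160,0,0.45],[0,0,0,0,200,0,0.45],[0,0,-0.2,0.4,235,0,0.45],[0,0,-0.2,0.4,241.6,0,0.45],[0,0,-0.2,0.4,241.6,0,0.45],[0,0,-0.2,0.3,241.6,0,0.45]]' 25
python3 - <<'E'
from h import *
from an import *
from bench import observe
s=observe();print(s["joint_pos"].round(3))
R,x=target(.157,32,1,.163);print(x,delta(s,R,x))
E
```

```text
clock: 24.05
tool_pos: [0.455, 0.1395, 0.3171]
tcp_rot: [0.032, 2.585, -0.009]
contact_force: [0.3, -0.4, 0.1]
width: 0.0395
[ 0.44   0.349 -1.08   2.211  1.249  0.627 -0.008]
[0.51405574 0.13805923 0.22321971] (array([ 0.02, -0.13,  0.02]), array([ -0.6,   0. , 110.9]))
```

```bash
python3 -m handwheel '[[0,0,0,-0.3,0,30,0.45],[0,0,0,-0.3,0,60,0.45],[0,0,0,-0.3,0,85,0.45],[0,0,0,-0.3,0,102,0.45],[0,0,0,-0.3,0,109,0.45],[0,0,0,-0.3,0,109.5,0.45],[0,0,0,-0.3,0,109.5,0.45],[0,0,0,-0.3,0,109.5,0.45]]' 25
python3 - <<'E'
from h import *
from an import *
from bench import observe
s=observe();print(s["joint_pos"].round(3),s["contact_force"])
for ry in(.157,.1557):
  R,x=target(ry,32,1,.163);print(x,delta(s,R,x))
E
```

```text
clock: 24.85
tool_pos: [0.513, 0.1378, 0.2252]
tcp_rot: [0.032, 2.584, -0.009]
contact_force: [-0.3, -0.8, -1.1]
width: 0.0396
[ 0.29   0.602 -0.906  2.166  1.625  0.674 -0.272] [-0.30152443 -0.80609579 -1.09833819]
[0.51405574 0.13805923 0.22321971] (array([ 0.01, -0.06,  0.01]), array([0.1, 0.2, 2.3]))
[0.51402324 0.13675923 0.22321971] (array([ 0.01, -0.06,  0.01]), array([ 0.1, -1.1,  2.3]))
```

```bash
python3 -m handwheel '[[0,0,0,0,0,0,0.3],[0,0,0,0,0,0,0.2],[0,0,0,0,0,0,0.05],[0,0,0,0,0,0,0.05],[0,0,0,0,0,0,0.05],[0,0,0,0,-0.5,0,0.05],[0,0,0,0,-1,0,0.05],[0,0,0,0,-1.5,0,0.05],[0,0,0,0,-1.5,0,0.05],[0,0,0,0,-1.5,0,0.05],[0,0,0,0,-1.5,0,0.05]]' 25
python3 - <<'E'
from h import *
from an import *
from bench import observe
s=observe();print(s["joint_pos"].round(3),s["contact_force"])
for ry in(.157,.1557):
  R,x=target(ry,32,1,.163);print(x,delta(s,R,x))
E
```

```text
clock: 25.95
tool_pos: [0.5129, 0.1367, 0.2254]
tcp_rot: [0.031, 2.584, -0.008]
contact_force: [-2.8, 2.5, 5.3]
width: 0.0118
[ 0.293  0.601 -0.905  2.167  1.626  0.672 -0.271] [-2.76867484  2.5049236   5.30675619]
[0.51405574 0.13805923 0.22321971] (array([ 0.05, -0.04,  0.03]), array([0.2, 1.4, 2.4]))
[0.51402324 0.13675923 0.22321971] (array([ 0.05, -0.04,  0.03]), array([0.2, 0.1, 2.4]))
```

```bash
python3 -m handwheel '[[0,0,0,0,0,-0.2,0.1],[0,0,0,0,0,-0.2,0.25],[0,0,0,0,0,-0.2,0.45],[0,0,0,0,0,-0.2,0.45],[0,0,0,0,0,-15,0.45],[0,0,0,0,0,-40,0.45],[0,0,0,0,0,-70,0.45],[0,0,0,0,0,-100,0.45],[0,0,0,0,-40,-110,0.45],[0,0,0,0,-80,-110,0.45],[0,0,0,0,-120,-110,0.45],[0,0,0,0,-160,-110,0.45],[0,0,0,0,-200,-110,0.45],[0,0,0,0,-240,-110,0.45],[0,0,0,0,-240,-110,0.45],[0,0,0,0,-240,-110,0.45]]'
python3 - <<'E'
from h import *
from bench import observe,capture
s=observe();print(s["joint_pos"].round(3),s["contact_force"])
for n in("scene","top"):
    c=capture(n);np.savez(f"{n}12.npz",**c)
    cv2.imwrite(f"pics/{n}12f.png",cv2.resize(c["pixels"][:,:,::-1],(800,600)))
crop(c,210,140,240,170,20,"pics/t12z.png")
E
```

```text
clock: 27.55
tool_pos: [0.4484, -0.1036, 0.3183]
tcp_rot: [0.037, 2.584, -0.009]
contact_force: [-0.3, 0.3, -0.6]
width: 0.0396
[ 1.162  0.331 -1.152  2.247  0.968  0.307  0.79 ] [-0.27453127  0.28183456 -0.55054145]
```

View pics/t12z.png

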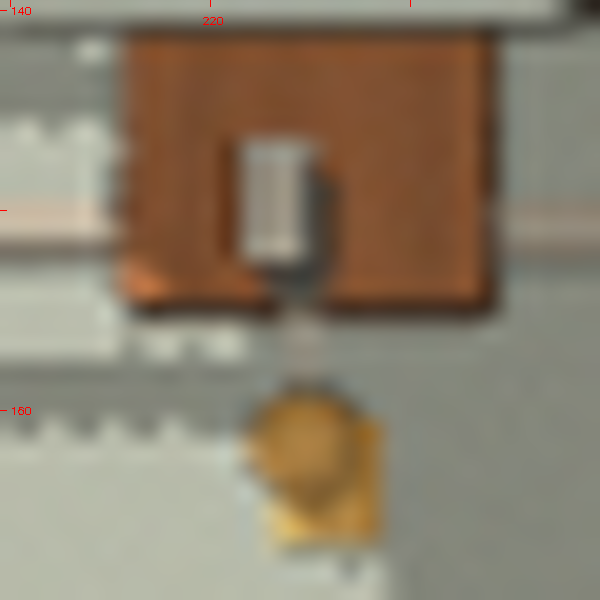

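View pics/scene12f.png

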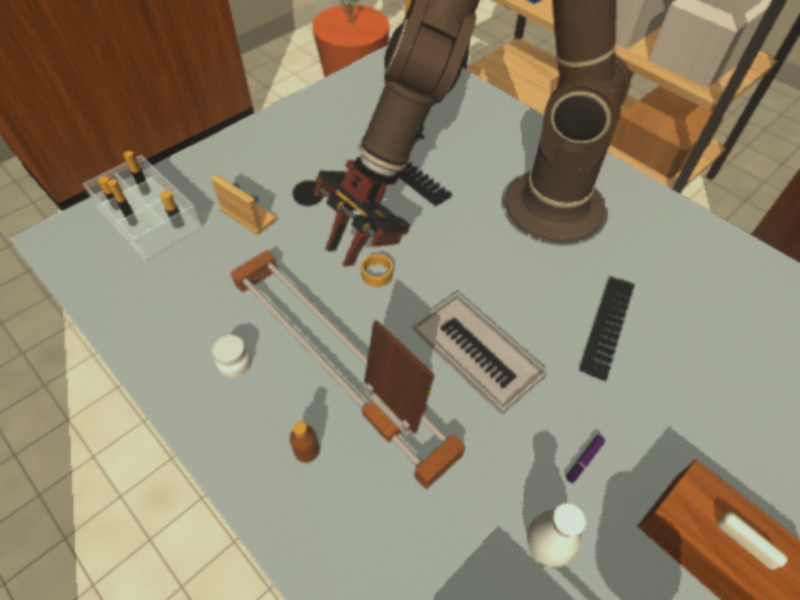

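Run:
```python
from h import *
np.set_printoptions(precision=4,suppress=True)
def ry(P): 
    d=P-np.array([.6325,-.022,0]);return 1000*(d[1]+.025*d[0])
for f,L in(("top11",(("ptr",296,345,.04),("fin",271,200,.105),("carL",118,170,.05),("carR",484,170,.05))),("top12",(("ball",304,447,.050),("ptr",303,345,.04),("fin",275,200,.105),("carL",126,170,.05),("carR",493,170,.05)))):
  c=load(f+".npz")
  for n,x,y,z in L:
    P=atz(c,210+x/20-.5,140+y/20-.5,z);print(f,n,round(ry(P),1))
a=load("top11.npz");b=load("top12.npz")
A=cv2.cvtColor(a["pixels"],cv2.COLOR_RGB2GRAY).astype(np.float32);B=cv2.cvtColor(b["pixels"],cv2.COLOR_RGB2GRAY).astype(np.float32)
s=(slice(142,156),slice(212,238));print(cv2.phaseCorrelate(A[s],B[s]))
# bystanders moved?
z=load("top0.npz");d=np.abs(z["pixels"].astype(int)-b["pixels"]).max(-1)
for n,(u0,u1,v0,v1) in dict(peg=(360,405,152,180),vase=(120,155,138,165),jar=(288,312,95,118),scent=(232,248,95,113),kajal=(148,160,178,210),compact=(358,382,190,215),bang=(285,306,185,205),tall=(221,230,159,167),tray=(192,256,183,188)).items():print(n,np.percentile(d[v0:v1,u0:u1],[50,95]))
```

```text
top11 ptr 158.7
top11 fin 157.2
top11 carL 191.5
top11 carR 122.8
top12 ball 156.0
top12 ptr 157.4
top12 fin 156.5
top12 carL 190.0
top12 carR 121.1
((0.9266543965840324, 0.37277620479183415), 1.0361594420892222)
peg [12. 16.]
vase [10. 15.]
jar [13. 15.]
scent [11. 15.]
kajal [10. 14.]
compact [10. 61.]
bang [ 82.5 121. ]
tall [13.  57.8]
tray [11. 41.]
```

The scene view shows the comb flat in the tray at (478,352), the carriage at the marker, and the bangles still at (377,268). Handing in.

Run:
```python
from h import *
c=load("top12.npz");W=cloud(c)
P=W[190:206,200:246][c["pixels"][190:206,200:246].max(-1)<70];print(np.percentile(P,[5,50,95],axis=0).round(4))
from bench import sign_off;print(sign_off())
```

```text
[[0.4089 0.0678 0.0047]
 [0.4202 0.148  0.0121]
 [0.4409 0.2244 0.0179]]
the job is handed in; nothing more can be done
None
```

The comb is lying flat in the steel tray, and the mirror now stands opposite the tall marker. I handed the job in at about 27.6 s with the gripper open and clear of everything.

- **Comb:** I gripped it at its middle, lifted it off the rail and lowered it to the tray floor before letting go. The depth readings on it have a median height of 12 mm, which matches an 8 mm comb lying flat on the 4 mm floor.
- **Mirror:** I took the carriage by its fin and slid it along. The first stop was about 1.5 mm too far, so I gripped again and moved it back about 1.2 mm.
- **Alignment:** In the last pictures the tall marker is at rail y 155.75 mm. The carriage reads 155.6 mm from its block edges, 156.5 mm from the fin and 157.4 mm from the pointer itself. The three disagree by up to 2 mm; taken together they put it within about 1 mm of the marker.
- **Other objects:** The pictures show no sign that any moved. In the last top view the arm covered the bangles, so I checked those in the scene camera.
- **Joint limits:** On a first approach to the fin, which I abandoned, joints 5 and 6 ran up to their limits. They read -1.032 and 0.127 against the stated -1.03 and 0.13, just past them by the rounded figures. I backed off and came in another way; joint 6 read as low as 0.142 during that approach.

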